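Clamp a support post to an optical-table bracket with U-bolts and set the straightedge

ROBOT

A 6-joint arm with a two-finger parallel gripper is mounted at the origin on the work surface. World frame = base frame: x ahead of the robot, y to its left, z up, the work surface at z = 0. Lengths are in m, angles in rad, forces in N, time in s.
With the tool pointing down it reaches from about 0.425 to 0.95 m from the base axis. Payload 3.5 kg.
Tool frame: the origin (TCP) lies at the very end of the fingers, on their centre line; the grasp point (between the pads) lies 19 mm behind it; z points along the fingers, y is the direction in which the jaws open and shut (so a half turn about z gives the same grasp; the last joint's range is limited). The gripper opens to 85 mm and grips with 20 to 120 N. Pads are 22 mm wide; open, the fingers measure 114 mm over their backs; the gripper's body (76 mm by 85 mm) begins 54 mm behind the grasp point. The pads swing forward as they close: fully open they stand 13 mm farther back than shut.
Start: joints at [-1.309, 0.286, 1.577, -0, 1.279, -0.15], TCP at [0.27, -0.619, 0.206] pointing down, gripper open.
Joint ranges: [-2.77, 2.77], [-0.9, 2.22], [0.21, 2.48], [-1.53, 4.67], [0.24, 2.81], [-2.84, 2.84]. Speed limits (rad/s): [2.79, 2.79, 3.14, 3.14, 3.14, 3.14].

INTERFACE

Orientations are given as a unit quaternion [x, y, z, w].
In Python, from plant import ctrl, eyes, ticket gives the robot as it stands.
- The arm moves only by the tool send_rows, never from a script. Its arguments are lists of equal length, an entry for each row: "translation": the shift along the tool's x, y, z in units of 30 mm (1.0 is 30 mm), a list of three; "rotation": the turn, a rotation vector about the tool's x, y, z in units of 5 degrees (1.0 is 5 degrees), a list of three; "grip": the finger opening in mm, from 0 to 85.4. A call has 1 to 5 rows; each row shifts and turns the commanded pose from where the row before left it, along the tool's axes as they then stand; what a row does not reach is not made up. A row lasts 1/8 s, in which the tool goes at most 62.5 mm and 10.7 degrees, less where a joint would pass 70% of its speed; a pose out of reach is approached as far as the arm can. A call is refused whole if a number of a shift passes 1 or a number of a turn 1, either way. A call with a gripper value outside its range is refused whole. The fingers move at their own pace and stop on an object; "squeeze" is the grip in N (left out, the last holds). Time passes only in rows, so rows that do not move let the fingers close. It gives the time, the measured TCP pose, the force and the opening at its end, in the units of the state.
- ctrl.get_state(): the state, without advancing time (a new reading comes with each control period).
- eyes.read_camera(name): name is "scene" or "top" or "wrist"; returns a dict with "image" (420x560x3 uint8, blue, green, red), "mtx" (3x3 intrinsics, pixels), "xyz" and "orientation" of the camera in the world; the wrist camera has in their place "hand_eye" (4x4, takes a point from camera to tool coordinates, whose origin is the TCP and whose axes are the flange's). Camera axes: x right, y down, z forward; pixel columns grow to the right and rows downward; lengths in m; the calibration is good to about 2 mm. The wrist camera is an equidistant fisheye: a pixel r from the principal point sees the ray r / f radians off the axis. A picture is of the moment at which its call begins: read the wrist's pose just before it. There is no depth.
- ticket.sign_off(): hands the job in, once; it reports no verdict.
The state is a dict: "time": time; "qpos": joint angles; "dq": joint speeds; "joint_efforts": joint torques, N m; "eef_pos": TCP position; "tcp_rot": TCP orientation; "contact_force": force on the tool from outside, world axes, zero at the start; "wrist_torque": the same for the moment, N m; "opening": opening from 0.0 (shut) to 1.0 (fully open).
Only numpy, scipy, OpenCV 4.12 (cv2) and the standard library are available. Lean on these libraries where they do the work, as an engineer would, in place of code of your own. Each camera call takes 0.05 s, during which the arm holds its last target. There are 200 camera calls.

TASK

Mount the support post on the aluminium bracket of the optical table: lay the post in the bracket's two saddles, about centred lengthwise, then pass every U-bolt from the blue rack over it, both legs going down into a pair of bracket holes, until the U-bolt is fully home on the post. Also lay the straightedge flat on the table with its working edge flush along the bracket's blue-striped edge, roughly centred on it, and leave it there for lining up the next carrier; do not knock over or push away the bottles, lens case and dish.

Things in the scene. Friction and masses are not known exactly. Their poses are not given: they have to be found in the camera images.
- bracket: Fixed aluminium block, 90 mm (x) by 180 mm (y), 30 mm high; origin at the centre of its underside, z up. On top two grey V saddles, 14 mm thick, at y = -45 and +45 mm, 24 mm to either side in x, up to 70 mm above the table. Four pairs of vertical 11 mm through holes, at x = -21 and +21 mm, y = -67.5, -22.5, 22.5, 67.5 mm. Its upright face at x = -45 mm, towards the robot, is the blue-striped edge.
- station0 (a point): Midpoint between the two holes of the pair at y = -67.5 mm, on the bracket's top face. Axes as the bracket.
- station1 (a point): The same for the pair at y = -22.5 mm.
- station2 (a point): The same for the pair at y = +22.5 mm.
- station3 (a point): The same for the pair at y = +67.5 mm.
- saddle_mid (a point): Midway between the saddles: where the post's centre lies once the post rests in them, 75 mm above the table. The post lies along this point's y axis.
- edge_mid (a point): Foot of the bracket's blue-striped face, at the middle of its length, at table level. x points into the bracket, y along the edge.
- post_c (a point): Centre of the support post: a round steel bar of 30 mm diameter, 190 mm long along its y, with a blue square plate 40 x 40 mm, 8 mm thick on each end (206 mm over all); 0.3 kg. It lies on the table on its end plates, axis 20 mm up; it is the same either way round and on any side.
- ubolt0_c (a point): Centre of a loose brass U-bolt of 8 mm round bar, 88 mm high, 50 mm wide over the legs: the point between the legs, 44 mm above their tips. x runs across the legs (at -21 and +21 mm, 34 mm clear inside), z up to the bend; legs straight up to 24 mm above this point. About 0.12 kg. Starts upright in the rack; grip it across the outsides of both legs. May be absent (None from the start).
- ubolt1_c (a point): As ubolt0_c, another U-bolt. Any U-bolt may go on any station; fully home, its bend rests on the post, its centre is about 54 mm above the table and its tips are 20 mm down in the holes.
- ubolt2_c (a point): As ubolt0_c, another U-bolt.
- ubolt3_c (a point): As ubolt0_c, another U-bolt.
- rack: Fixed blue rack block, 80 mm (x) by 180 mm (y), 33 mm high, origin at the centre of its underside; four pairs of pits 25 mm deep (10 mm square) at x = -21 and +21 mm, y = -67.5, -22.5, 22.5, 67.5 mm, for the U-bolts; a U-bolt in it has its centre point 52 mm above the table.
- edge_c (a point): Centre of the straightedge's yellow grip rib, 23 mm above its underside. A flat steel plate 60 mm (x) by 180 mm (y), 6 mm thick, 0.25 kg; the rib is 12 mm thick (x), 110 mm long (y), its top 40 mm above the underside. The working edge, with ruler marks, is the +x side, 48 mm from the rib's centre plane. x points from the rib to the working edge, y along it.
- edge_a (a point): Point on the working edge of the straightedge, 80 mm from its middle towards -y, 3 mm above its underside.
- edge_b (a point): The same towards +y.
- amber_bottle: Bystander: amber jar with a blue cap, 52 mm wide, 90 mm high; origin at the centre of its base.
- wash_bottle: Bystander: white bottle, 60 mm wide, 150 mm high; origin at the centre of its base.
- lens_case: Bystander: black round lens case, 60 mm wide, 45 mm high; origin at the centre of its base.
- dish: Bystander: clear lidded dish, 60 mm wide, 18 mm high; origin at the centre of its base.

How it is judged:
By the outcome, as a careful person would: the job done as asked, in the order asked, and still so for the second after the job is handed in, with the robot touching nothing.
Of ubolt0, ubolt1, ubolt2, ubolt3 only 3 to 4 are there at a start; the rules pass over those that are not, and their reading is None.
At some moment in a run one of straightedge may be knocked a few centimetres aside while the robot is not near it.
It also fails if it takes over 208 s, if anything falls off the work surface, if the arm or the gripper's body presses on something with over 40 N, if the wrist force passes 120 N, or if a joint passes its speed limit or range.

## Working session

There is one attempt and no reset: what is moved stays moved. The work goes in short steps, Python scripts to look and compute and a tool call to move; the robot and the scene stay as the last step left them, time stands still between calls to the robot, and variables do not carry over. Pictures are saved under pics/ and viewed, about 12 in all and at most 16, crops included, and the job is handed in when it is done.

Besides the shell and the picture viewer there is one more tool, called after ">>>" as name(argument=value, ...) on one line, values as JSON. send_rows: Moves the arm, as the interface text tells. Its arguments: {"type":"object","properties":{"translation":{"type":"array"},"rotation":{"type":"array"},"grip":{"type":"array"},"squeeze":{"type":"number"}},"required":["translation","rotation","grip"]}

```bash
ls; mkdir -p pics; python3 - <<'E'
from plant import ctrl, eyes
import cv2,numpy as np
print(ctrl.get_state())
for n in ("scene","top"):
    d=eyes.read_camera(n); cv2.imwrite(f"pics/{n}0.png",d["image"]); print(n,d["mtx"],d["xyz"],d["orientation"])
d=eyes.read_camera("wrist");print(d["mtx"],d["hand_eye"]);cv2.imwrite("pics/wrist0.png",d["image"])
E
```

```text
pics
{'time': 0.0, 'qpos': array([-1.30900614e+00,  2.87186880e-01,  1.57816035e+00,  1.22366998e-05,
        1.27861832e+00, -1.50023671e-01]), 'dq': array([-0.00029197,  0.00139312,  0.00071732,  0.00063273,  0.0014115 ,
        0.00186105]), 'joint_efforts': array([ 3.68892211e-05, -4.05980551e+01, -2.92623478e+01, -1.17128420e-04,
        5.86298236e-03, -3.18201423e-06]), 'eef_pos': array([ 0.27001271, -0.61786477,  0.20504213]), 'tcp_rot': array([ 9.78875634e-01,  2.04453139e-01, -6.04202924e-05, -1.18492349e-03]), 'contact_force': array([0.79299834, 0.39112685, 0.26222592]), 'wrist_torque': array([ 0.05483517, -0.03510639, -0.03482063]), 'opening': 1.0006045012944698}
scene [[381.21618722   0.         283.38439459]
 [  0.         381.21618722 208.8091852 ]
 [  0.           0.           1.        ]] [ 1.13477594 -0.49860436  0.55072623] [ 0.80535653  0.33881239 -0.19367897 -0.44620116]
top [[477.41573268   0.         272.35166697]
 [  0.         477.41573268 216.99037878]
 [  0.           0.           1.        ]] [0.3572938  0.01481882 1.4993627 ] [ 0.70874359 -0.70147711  0.05335375 -0.05259062]
[[325.1922621    0.         279.58408557]
 [  0.         325.1922621  209.9330207 ]
 [  0.           0.           1.        ]] [[-5.54096117e-06 -9.53434880e-01 -3.01598955e-01  7.67181242e-02]
 [ 9.99999933e-01 -1.15968526e-04  3.48235544e-04 -2.21638902e-04]
 [-3.66995900e-04 -3.01598933e-01  9.53434816e-01 -1.67048807e-01]
 [ 0.00000000e+00  0.00000000e+00  0.00000000e+00  1.00000000e+00]]
```

View pics/top0.png

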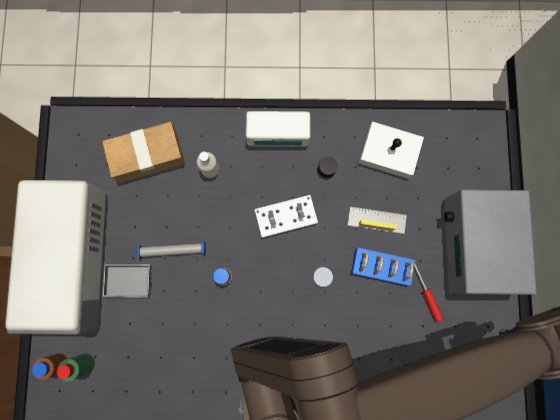

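View pics/scene0.png

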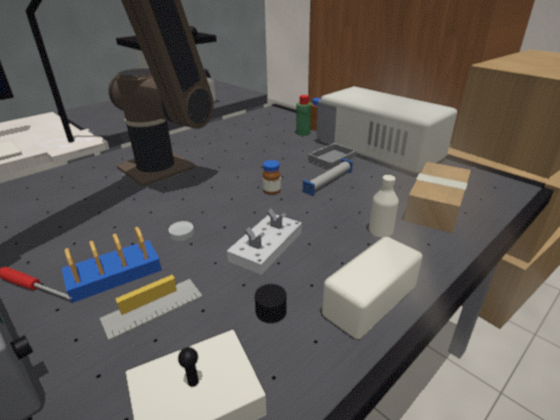

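```bash
cat > h.py <<'E'
import cv2,numpy as np
from scipy.spatial.transform import Rotation as R
from plant import ctrl, eyes
def grab(n):
    s=ctrl.get_state(); d=eyes.read_camera(n); d["s"]=s; return d
def cast(d,px,z):
    px=np.atleast_2d(np.asarray(px,float)); K=d["mtx"]; u=(px-K[:2,2])/[K[0,0],K[1,1]]
    if "hand_eye" in d:
        H=d["hand_eye"]; s=d["s"]; T=np.eye(4); T[:3,:3]=R.from_quat(s["tcp_rot"]).as_matrix(); T[:3,3]=s["eef_pos"]
        M=T@H; th=np.linalg.norm(u,axis=1,keepdims=True)+1e-12
        r=np.hstack([u/th*np.sin(th),np.cos(th)]); Rm,o=M[:3,:3],M[:3,3]
    else:
        r=np.hstack([u,np.ones((len(u),1))]); Rm=R.from_quat(d["orientation"]).as_matrix(); o=np.asarray(d["xyz"])
    w=r@Rm.T
    return o+w*((z-o[2])/w[:,2])[:,None]
def blobs(m,amin=15):
    m=cv2.morphologyEx(m.astype(np.uint8),cv2.MORPH_CLOSE,np.ones((3,3)))
    return [c for c in sorted(cv2.findContours(m,cv2.RETR_EXTERNAL,cv2.CHAIN_APPROX_NONE)[0],key=cv2.contourArea,reverse=True) if cv2.contourArea(c)>=amin]
def hsv(d,lo,hi): return cv2.inRange(cv2.cvtColor(d["image"],cv2.COLOR_BGR2HSV),np.array(lo),np.array(hi))>0
def rect(p):  # world points -> centre, angle of long side, size
    (c,wh,a)=cv2.minAreaRect((p[:,:2]*1000).astype(np.float32)); 
    if wh[0]<wh[1]: a+=90; wh=wh[::-1]
    return np.round(c,1),round((a+90)%180-90,2),np.round(wh,1)
def yaw(s=None):
    """heading (deg) of tool x axis in world, and tilt"""
    m=R.from_quat((s or ctrl.get_state())["tcp_rot"]).as_matrix()
    return np.degrees(np.arctan2(m[1,0],m[0,0])), m
def go(p,jaw=None):
    """report delta to TCP p (mm) and jaw-axis heading (deg), in units; translations given in the tool frame AFTER/BEFORE turn"""
    s=ctrl.get_state(); y,m=yaw(s); dp=np.array(p)/1000-s["eef_pos"]
    print("tcp mm",np.round(s["eef_pos"]*1000,1),"yawx",round(y,2),"tilt",np.round(m[:,2],3),"t",s["time"],"F",np.round(s["contact_force"],1),"open",round(s["opening"]*85.4,1))
    Rz=m
    if jaw is not None:
        # tool z down: jaw (tool y) heading = yawx-90 ; modulo 180
        dy=(jaw-(y-90)+90)%180-90
        Rg=R.from_euler("ZYX",[y+dy,0,180],degrees=True).as_matrix()
        rv=np.degrees(R.from_matrix(m.T@Rg).as_rotvec())/5
        print("rot units",np.round(rv,2),"q6 now",round(s["qpos"][5],2)); Rz=Rg
    print("trans now-frame",np.round(m.T@dp/0.03,2)," after-turn frame",np.round(Rz.T@dp/0.03,2))
E
python3 - <<'E'
from h import *
d=grab("top")
blue=hsv(d,(100,120,80),(125,255,255))
for c in blobs(blue): print("blue",c.reshape(-1,2).mean(0).round(1),cv2.contourArea(c),rect(cast(d,c.reshape(-1,2),.033)))
for c in blobs(hsv(d,(20,120,120),(35,255,255)),8): print("yel",c.reshape(-1,2).mean(0).round(1),rect(cast(d,c.reshape(-1,2),.04)))
for c in blobs(hsv(d,(0,0,150),(180,60,255)),60): print("wht",c.reshape(-1,2).mean(0).round(1),cv2.contourArea(c),rect(cast(d,c.reshape(-1,2),.03)))
E
```

```text
blue [387.  267.5] 1445.5 (array([ 429.5, -325.8]), 78.41, array([184.3,  82.8]))
blue [220.7 275.7] 177.5 (array([396.8, 170.6]), -89.41, array([45.9, 45.4]))
blue [ 40.1 369.1] 156.0 (array([116.5, 699. ]), -12.12, array([42.9, 42. ]))
yel [378.  224.4] (array([ 558.1, -310.3]), 82.05, array([109.4,  12.3]))
wht [255.   55.2] 45909.0 (array([ 1.0594e+03, -3.0000e-01]), -89.47, array([1852.4,  438.8]))
wht [ 46.6 255.3] 10318.0 (array([459.7, 706.7]), 0.04, array([460.6, 216.7]))
wht [493.2 235.8] 4174.5 (array([ 513.5, -682.7]), -0.01, array([311.5, 203.3]))
wht [392.1 148. ] 2121.5 (array([ 806.4, -364.4]), 72.88, array([173.3, 133.9]))
wht [277.9 124.5] 1689.0 (array([8.796e+02, 8.000e-01]), -89.38, array([202.8,  90.2]))
wht [285.8 215.6] 1629.5 (array([584.9, -27.2]), -74.7, array([181.6,  92.6]))
wht [127.3 281.3] 1036.5 (array([376. , 453.2]), -89.41, array([124.6,  81.6]))
wht [377.6 218.7] 706.5 (array([ 573.9, -310.9]), 82.17, array([176.9,  59.6]))
wht [140.8 148.8] 459.5 (array([794.8, 434.7]), 17.16, array([127.5,  41.4]))
wht [170.2 249.1] 330.5 (array([476.1, 328.4]), -85.66, array([185.4,  20. ]))
wht [322.8 276.6] 272.5 (array([ 397.1, -142.3]), -0.16, array([57.8, 55.1]))
wht [205.8 160.5] 256.0 (array([757.7, 226.1]), -13.72, array([59. , 58.7]))
```

>>> send_rows(translation=[[0,0,0],[0,0,0],[0,0,0],[0,0,0],[0,0,0]], rotation=[[0,0,-1],[0,0,-1],[0,0,-1],[0,0,-1],[0,0,-1]], grip=[85,85,85,85,85], squeeze=40)

```text
time: 0.82
eef_pos: [0.2701, -0.6183, 0.206]
tcp_rot: [0.911, 0.413, 0.0, -0.0]
contact_force: [0.2, 0.0, -0.3]
opening: 0.996
```

>>> send_rows(translation=[[0,0,0],[0,0,0],[0,0,0],[0,0,0],[0,0,0]], rotation=[[0,0,-1],[0,0,-1],[0,0,-1],[0,0,-1],[0,0,-1]], grip=[85,85,85,85,85])

```text
time: 1.45
eef_pos: [0.2701, -0.6184, 0.206]
tcp_rot: [0.8, 0.6, 0.0, -0.0]
contact_force: [0.7, 0.9, -1.1]
opening: 0.996
```

>>> send_rows(translation=[[0,0,0],[0,0,0],[0,0,0],[0,0,0],[0,1,0]], rotation=[[0,0,-1],[0,0,-1],[0,0,-1],[0,0,-1],[0,0,0]], grip=[85,85,85,85,85])

```text
time: 2.08
eef_pos: [0.2988, -0.617, 0.2061]
tcp_rot: [0.685, 0.728, -0.0, -0.0]
contact_force: [0.8, 0.4, 0.1]
opening: 0.996
```

>>> send_rows(translation=[[1,1,0],[1,1,0],[1,1,0],[1,1,0],[1,1,0]], rotation=[[0,0,0],[0,0,0],[0,0,0],[0,0,0],[0,0,0]], grip=[85,85,85,85,85])

```text
time: 2.7
eef_pos: [0.4412, -0.4563, 0.2062]
tcp_rot: [0.685, 0.729, 0.0, -0.0]
contact_force: [-1.2, 0.1, -0.8]
opening: 0.994
```

>>> send_rows(translation=[[1,1,0],[1,1,0],[1,1,0],[1,0.2,0],[1,0,0]], rotation=[[0,0,0],[0,0,0],[0,0,0],[0,0,0],[0,0,0]], grip=[85,85,85,85,85])

```text
time: 3.32
eef_pos: [0.5272, -0.3005, 0.206]
tcp_rot: [0.684, 0.729, 0.0, -0.0]
contact_force: [0.1, 0.3, 0.5]
opening: 0.998
```

>>> send_rows(translation=[[1,0,0],[1,0,0],[1,0,0],[1,0,0],[1,0,0]], rotation=[[0,0,0],[0,0,0],[0,0,0],[0,0,0],[0,0,0]], grip=[85,85,85,85,85])

```text
time: 3.95
eef_pos: [0.5171, -0.1511, 0.2063]
tcp_rot: [0.685, 0.729, -0.0, -0.0]
contact_force: [0.2, -0.1, -0.6]
opening: 0.996
```

>>> send_rows(translation=[[1,0,0],[1,0,0],[1,0,0],[1,0,0],[1,0,0]], rotation=[[0,0,0],[0,0,0],[0,0,0],[0,0,0],[0,0,0]], grip=[85,85,85,85,85])

```text
time: 4.58
eef_pos: [0.5077, -0.0014, 0.2063]
tcp_rot: [0.685, 0.729, -0.0, -0.0]
contact_force: [0.7, 0.0, 0.6]
opening: 0.997
```

>>> send_rows(translation=[[1,0,0],[1,0,0],[1,0,0],[1,0,0],[1,0,0]], rotation=[[0,0,0],[0,0,0],[0,0,0],[0,0,0],[0,0,0]], grip=[85,85,85,85,85])

```text
time: 5.2
eef_pos: [0.4983, 0.1483, 0.2063]
tcp_rot: [0.685, 0.729, -0.0, -0.0]
contact_force: [0.5, 0.1, -0.3]
opening: 0.993
```

>>> send_rows(translation=[[1,0,0],[1,0,0],[1,0,0],[0.5,0,0],[0,0,0]], rotation=[[0,0,0],[0,0,0],[0,0,0],[0,0,0],[0,0,0]], grip=[85,85,85,85,85])

```text
time: 5.82
eef_pos: [0.4919, 0.2524, 0.2063]
tcp_rot: [0.684, 0.729, -0.0, 0.0]
contact_force: [0.5, 0.2, -0.3]
opening: 0.996
```

```bash
python3 - <<'E'
from h import *
go([476,328,100],4.3)
d=grab("wrist"); cv2.imwrite("pics/w1.png",d["image"])
d=grab("top"); cv2.imwrite("pics/t1.png",d["image"])
E
```

```text
tcp mm [491.9 252.4 206.3] yawx 93.68 tilt [-0. -0. -1.] t 5.825 F [ 0.5  0.2 -0.3] open 85.0
rot units [-0.    0.01 -0.12] q6 now 0.23
trans now-frame [ 2.55 -0.37  3.54]  after-turn frame [ 2.55 -0.34  3.54]
```

View pics/w1.png

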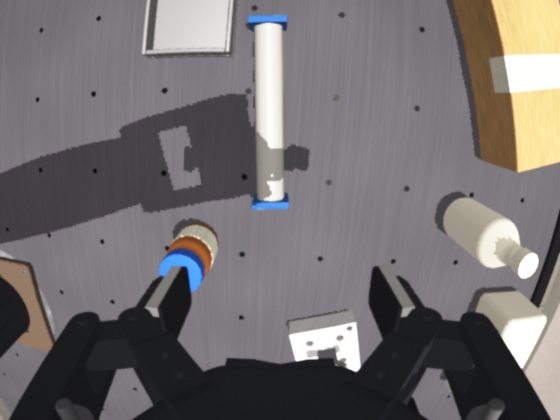

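The wrist view shows the post's blue plates at (268,20) and (270,205); the bracket is at the lower edge (325,335).

```bash
cat > post.py <<'E'
from h import *
d=grab("wrist")
P=[]
for c in blobs(hsv(d,(100,150,80),(125,255,255)),40):
    q=c.reshape(-1,2); p=cast(d,q,.036); r=rect(p); print(q.mean(0).round(),r)
    if 30<r[2][0]<55 and r[2][1]<22: P.append(r[0])
if len(P)==2:
    a,b=sorted(P,key=lambda v:v[1]); v=b-a; print("len",np.hypot(*v)); c=(a+b)/2; h=np.degrees(np.arctan2(v[1],v[0])); print(c,h); go([*c,100],h-90)
E
python3 post.py; python3 - <<'E'
import sys
sys.path.insert(0,'.')
from h import *
d=grab("top")
for c in blobs(hsv(d,(100,100,40),(125,255,255)),3):
  q=c.reshape(-1,2).mean(0)
  if q[0]<215 and q[1]<260:print(q,cast(d,q,.03))
E
```

```text
[182. 267.] (array([380.8, 142.2]), -23.4, array([54.1, 51.5]))
[267.  19.] (array([467.3, 422.6]), 2.72, array([37.9, 13.5]))
[270. 202.] (array([481.7, 231.7]), 3.58, array([38. , 14.6]))
len 191.44234118919465
[474.5  327.15] 94.31377517233844
tcp mm [492.2 251.3 206.3] yawx 93.55 tilt [-0. -0. -1.] t 5.975 F [-0.7  0.4  0.8] open 84.8
rot units [-0.    0.01 -0.15] q6 now 0.23
trans now-frame [ 2.56 -0.43  3.54]  after-turn frame [ 2.57 -0.4   3.54]
[202.86206897 247.27586207] [[0.48268332 0.22758029 0.03      ]]
```

>>> send_rows(translation=[[1,-0.4,0],[1,0,0.5],[0.57,0,1],[0,0,1],[0,0,1]], rotation=[[0,0,-0.15],[0,0,0],[0,0,0],[0,0,0],[0,0,0]], grip=[85,85,85,85,85])

```text
time: 6.65
eef_pos: [0.475, 0.3277, 0.1007]
tcp_rot: [0.68, 0.733, 0.0, 0.0]
contact_force: [0.1, 0.4, -0.7]
opening: 0.991
```

```bash
python3 -c "
from h import *
go([474.5,327.2,5],4.3)"; python3 post.py
```

```text
tcp mm [475.  327.7 100.7] yawx 94.31 tilt [ 0.  0. -1.] t 6.65 F [ 0.1  0.4 -0.7] open 84.6
rot units [0.01 0.   0.  ] q6 now 0.35
trans now-frame [-0.02 -0.02  3.19]  after-turn frame [-0.02 -0.02  3.19]
[280.  81.] (array([467.5, 425.2]), 4.32, array([39.1,  9.3]))
[280. 316.] (array([481.7, 238.4]), 4.31, array([39. , 31.4]))
```

>>> send_rows(translation=[[0,0,1],[0,0,1],[0,0,1],[0,0,0.2],[0,0,0]], rotation=[[0,0,0],[0,0,0],[0,0,0],[0,0,0],[0,0,0]], grip=[85,85,85,85,40])

```text
time: 7.32
eef_pos: [0.4752, 0.3281, 0.0061]
tcp_rot: [0.68, 0.733, 0.0, 0.0]
contact_force: [0.8, -0.3, -0.5]
opening: 0.812
```

>>> send_rows(translation=[[0,0,0],[0,0,0],[0,0,0],[0,0,0],[0,0,0]], rotation=[[0,0,0],[0,0,0],[0,0,0],[0,0,0],[0,0,0]], grip=[15,15,15,15,15], squeeze=60)

```text
time: 7.95
eef_pos: [0.4755, 0.3287, 0.0076]
tcp_rot: [0.68, 0.733, 0.001, 0.0]
contact_force: [-2.1, -1.0, 7.5]
opening: 0.179
```

>>> send_rows(translation=[[0,0,-1],[0,0,-1],[0,0,-1],[0,0,-1],[0,0,-1]], rotation=[[0,0,0],[0,0,0],[0,0,0],[0,0,0],[0,0,0]], grip=[15,15,15,15,15])

```text
time: 8.57
eef_pos: [0.4745, 0.3282, 0.1567]
tcp_rot: [0.68, 0.733, 0.0, 0.0]
contact_force: [0.1, -0.3, 0.6]
opening: 0.176
```

```bash
python3 -c "
from h import *
d=grab('wrist');cv2.imwrite('pics/w2.png',d['image'])
go([584.9,-27.2,156],15.3)"
```

```text
tcp mm [477.  329.5 161.8] yawx 94.36 tilt [ 0.008  0.004 -1.   ] t 8.625 F [0.2 1.2 1.6] open 14.9
rot units [ 0.09 -0.03 -2.19] q6 now 0.35
trans now-frame [-12.13   2.68   0.18]  after-turn frame [-12.42   0.33   0.19]
```

View pics/w2.png

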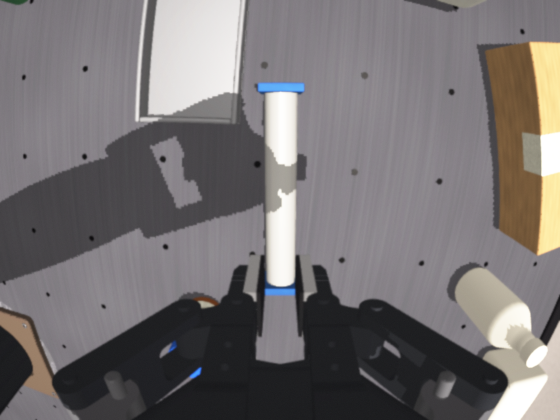

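The fingers read 15 mm, so the post was not gripped; plates are seen at (280,88) and (280,290), so checking where it lies.

```bash
python3 post.py; python3 -c "
from h import *
d=grab('scene');cv2.imwrite('pics/s2.png',cv2.resize(d['image'][100:260,180:420],None,fx=3,fy=3))"
```

```text
[276.  89.] (array([467. , 425.4]), 4.32, array([38.9,  8.2]))
[283. 286.] (array([484.5, 237.1]), 4.12, array([32.6, 25.3]))
[171. 347.] (array([359.1, 129. ]), 52.2, array([26.9,  8.9]))
[197. 372.] (array([391.2,  91.4]), 55.88, array([21.3,  8.8]))
```

View pics/s2.png

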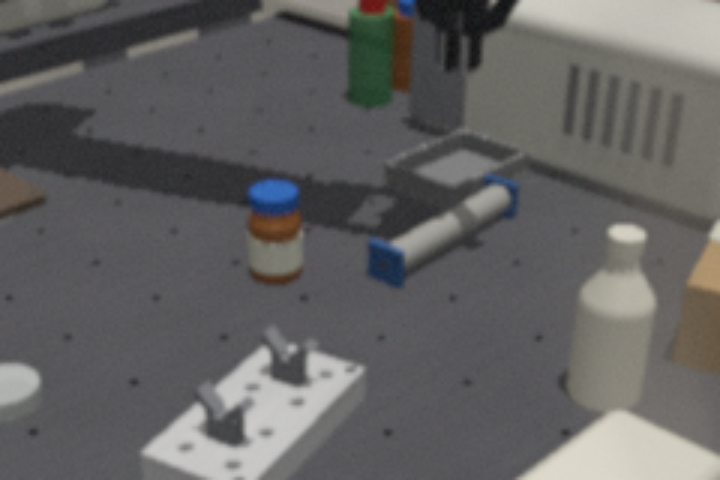

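Post is undisturbed on the table; the fingers closed above its axis. Trying lower (the pads sit back when partly open).

>>> send_rows(translation=[[0,0,1],[0,0,1],[0,0,1],[0,0,1],[0,0,0.7]], rotation=[[0,0,0],[0,0,0],[0,0,0],[0,0,0],[0,0,0]], grip=[85,85,85,85,85])

```text
time: 9.35
eef_pos: [0.4724, 0.3272, 0.0109]
tcp_rot: [0.68, 0.733, -0.002, -0.001]
contact_force: [-0.1, 0.8, 0.3]
opening: 0.996
```

>>> send_rows(translation=[[0,0,0.5],[0,0,0],[0,0,0],[0,0,0],[0,0,0]], rotation=[[0,0,0],[0,0,0],[0,0,0],[0,0,0],[0,0,0]], grip=[85,40,26,26,26])

```text
time: 9.98
eef_pos: [0.4753, 0.3286, 0.0006]
tcp_rot: [0.68, 0.733, 0.001, 0.0]
contact_force: [-1.0, 0.1, 1.8]
opening: 0.308
```

>>> send_rows(translation=[[0,0,0],[0,0,0],[0,0,0],[0,0,0],[0,0,0]], rotation=[[0,0,0],[0,0,0],[0,0,0],[0,0,0],[0,0,0]], grip=[26,26,26,26,26])

```text
time: 10.6
eef_pos: [0.4753, 0.3286, 0.0005]
tcp_rot: [0.68, 0.733, 0.001, 0.0]
contact_force: [-0.2, -0.3, 5.8]
opening: 0.305
```

```bash
python3 -c "
from h import *
go([584.9,-27.2,156],15.3)"
```

```text
tcp mm [475.3 328.6   0.5] yawx 94.35 tilt [ 0.001  0.001 -1.   ] t 10.6 F [-0.2 -0.3  5.8] open 26.1
rot units [ 0.02 -0.01 -2.19] q6 now 0.35
trans now-frame [-12.1    2.75  -5.19]  after-turn frame [-12.4    0.39  -5.18]
```

>>> send_rows(translation=[[0,0,0],[0,0,0],[0,0,0],[0,0,0],[0,0,0]], rotation=[[0,0,0],[0,0,0],[0,0,0],[0,0,0],[0,0,0]], grip=[20,15,10,10,10])

```text
time: 11.22
eef_pos: [0.4754, 0.3286, 0.0009]
tcp_rot: [0.68, 0.733, 0.001, 0.0]
contact_force: [-1.8, 0.1, 7.1]
opening: 0.27
```

```bash
python3 -c "
from h import *
go([584.9,-27.2,156],15.3)
d=grab('wrist');cv2.imwrite('pics/w3.png',cv2.resize(d['image'][180:420,140:420],None,fx=2,fy=2))"
```

```text
tcp mm [475.4 328.6   0.9] yawx 94.35 tilt [ 0.001  0.001 -1.   ] t 11.225 F [-1.8  0.1  7.1] open 23.1
rot units [ 0.02 -0.   -2.19] q6 now 0.35
trans now-frame [-12.1    2.75  -5.17]  after-turn frame [-12.4    0.39  -5.17]
```

View pics/w3.png

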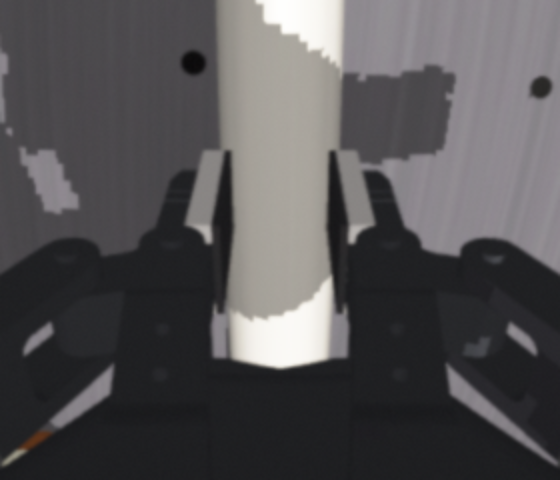

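The pads close on a chord above the axis (reading 23 mm); I'll open to 40 and probe lower in small steps.

>>> send_rows(translation=[[0,0,0],[0,0,0],[0,0,0.1],[0,0,0],[0,0,0]], rotation=[[0,0,0],[0,0,0],[0,0,0],[0,0,0],[0,0,0]], grip=[40,40,40,40,40])

```text
time: 11.9
eef_pos: [0.4745, 0.3281, -0.0038]
tcp_rot: [0.68, 0.733, -0.0, -0.0]
contact_force: [0.2, 0.6, -0.1]
opening: 0.468
```

>>> send_rows(translation=[[0,0,0.1],[0,0,0],[0,0,0]], rotation=[[0,0,0],[0,0,0],[0,0,0]], grip=[40,40,40])

```text
time: 12.28
eef_pos: [0.4746, 0.3282, -0.0066]
tcp_rot: [0.68, 0.733, -0.0, -0.0]
contact_force: [-0.6, -0.4, -0.4]
opening: 0.472
```

>>> send_rows(translation=[[0,0,0.05],[0,0,0],[0,0,0]], rotation=[[0,0,0],[0,0,0],[0,0,0]], grip=[40,40,40])

```text
time: 12.65
eef_pos: [0.4746, 0.3282, -0.0081]
tcp_rot: [0.68, 0.733, 0.0, -0.0]
contact_force: [-0.1, -0.6, -0.6]
opening: 0.472
```

>>> send_rows(translation=[[0,0,0],[0,0,0],[0,0,0],[0,0,0],[0,0,0]], rotation=[[0,0,0],[0,0,0],[0,0,0],[0,0,0],[0,0,0]], grip=[34,30,26,22,20])

```text
time: 13.28
eef_pos: [0.4752, 0.3284, -0.0074]
tcp_rot: [0.68, 0.733, 0.0, 0.0]
contact_force: [0.4, -0.8, 4.6]
opening: 0.321
```

>>> send_rows(translation=[[0,0,0],[0,0,0],[0,0,0],[0,0,0]], rotation=[[0,0,0],[0,0,0],[0,0,0],[0,0,0]], grip=[15,15,15,15])

```text
time: 13.78
eef_pos: [0.4752, 0.3284, -0.0075]
tcp_rot: [0.68, 0.733, 0.0, 0.0]
contact_force: [-1.2, -1.8, 4.8]
opening: 0.322
```

>>> send_rows(translation=[[0,0,0],[0,0,0],[0,0,0.15],[0,0,0],[0,0,0]], rotation=[[0,0,0],[0,0,0],[0,0,0],[0,0,0],[0,0,0]], grip=[40,40,40,40,40])

```text
time: 14.4
eef_pos: [0.4744, 0.3282, -0.0128]
tcp_rot: [0.68, 0.733, -0.0, -0.0]
contact_force: [0.3, 0.2, 0.4]
opening: 0.47
```

>>> send_rows(translation=[[0,0,0],[0,0,0],[0,0,0],[0,0,0],[0,0,0]], rotation=[[0,0,0],[0,0,0],[0,0,0],[0,0,0],[0,0,0]], grip=[34,30,26,22,20])

```text
time: 15.02
eef_pos: [0.475, 0.3283, -0.012]
tcp_rot: [0.68, 0.733, 0.0, 0.0]
contact_force: [-0.5, -0.4, 4.4]
opening: 0.326
```

>>> send_rows(translation=[[0,0,0],[0,0,0],[0,0,0],[0,0,0]], rotation=[[0,0,0],[0,0,0],[0,0,0],[0,0,0]], grip=[15,15,15,15])

```text
time: 15.52
eef_pos: [0.475, 0.3283, -0.0121]
tcp_rot: [0.68, 0.733, 0.0, 0.0]
contact_force: [-1.3, -1.3, 5.2]
opening: 0.326
```

>>> send_rows(translation=[[0,0,-0.3],[0,0,-0.7],[0,0,-1],[0,0,-1],[0,0,-1]], rotation=[[0,0,0],[0,0,0],[0,0,0],[0,0,0],[0,0,0]], grip=[15,15,15,15,15], squeeze=80)

```text
time: 16.15
eef_pos: [0.4731, 0.3277, 0.1067]
tcp_rot: [0.68, 0.733, -0.002, -0.001]
contact_force: [1.1, 0.1, -3.8]
opening: 0.316
```

>>> send_rows(translation=[[0,0,-1],[0,0,-0.5],[0,0,0],[0,0,0],[0,0,0]], rotation=[[0,0,0],[0,0,0],[0,0,0],[0,0,0],[0,0,0]], grip=[15,15,15,15,15])

```text
time: 16.77
eef_pos: [0.4736, 0.3278, 0.1505]
tcp_rot: [0.68, 0.733, -0.002, -0.001]
contact_force: [0.6, -0.8, -4.3]
opening: 0.317
```

```bash
python3 -c "
from h import *
go([584.9,-27.2,156],15.3)
d=grab('wrist');cv2.imwrite('pics/w4.png',d['image'])
for c in blobs(hsv(d,(100,150,60),(125,255,255)),20): print(c.reshape(-1,2).min(0),c.reshape(-1,2).max(0))
d=grab('scene');cv2.imwrite('pics/s3.png',cv2.resize(d['image'][60:300,160:440],None,fx=2,fy=2))"
```

```text
tcp mm [473.6 327.8 150.5] yawx 94.34 tilt [-0.003 -0.001 -1.   ] t 16.775 F [ 0.6 -0.8 -4.3] open 27.1
rot units [-0.04  0.01 -2.19] q6 now 0.35
trans now-frame [-12.08   2.8   -0.18]  after-turn frame [-12.39   0.46  -0.18]
[225  43] [335  74]
[177 355] [195 381]
```

View pics/s3.png

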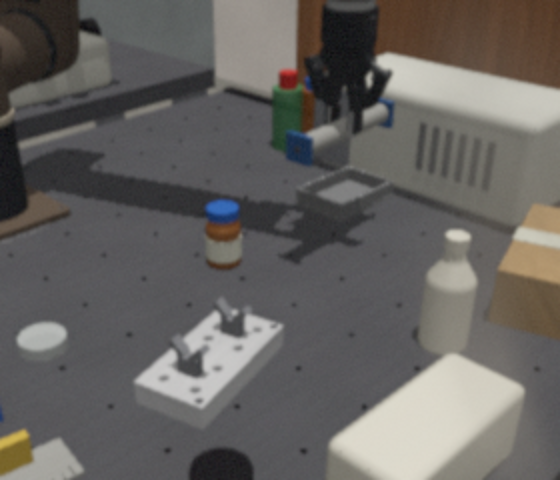

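Post is held level and lifted. Moving over the bracket.

>>> send_rows(translation=[[0,0,0],[0,0,0],[-0.5,0.16,0],[-1,0.1,0],[-1,0.1,0]], rotation=[[0,0,-0.7],[0,0,-0.7],[0,0,-0.8],[0,0,0],[0,0,0]], grip=[15,15,15,15,15])

```text
time: 17.5
eef_pos: [0.504, 0.2576, 0.1519]
tcp_rot: [0.606, 0.795, -0.0, -0.0]
contact_force: [0.5, -0.3, -3.6]
opening: 0.316
```

>>> send_rows(translation=[[-1,0,0],[-1,0,0],[-1,0,0],[-1,0,0],[-1,0,0]], rotation=[[0,0,0],[0,0,0],[0,0,0],[0,0,0],[0,0,0]], grip=[15,15,15,15,15])

```text
time: 18.12
eef_pos: [0.5437, 0.1126, 0.152]
tcp_rot: [0.606, 0.795, -0.0, -0.0]
contact_force: [-0.1, 0.2, -3.3]
opening: 0.316
```

>>> send_rows(translation=[[-1,0,0],[-1,0,0],[-1,0,0],[-1,0,0],[-0.5,0,0]], rotation=[[0,0,0],[0,0,0],[0,0,0],[0,0,0],[0,0,0]], grip=[15,15,15,15,15])

```text
time: 18.75
eef_pos: [0.5795, -0.0179, 0.152]
tcp_rot: [0.607, 0.795, -0.0, -0.0]
contact_force: [0.4, 0.8, -3.0]
opening: 0.317
```

>>> send_rows(translation=[[-0.4,0.1,0],[0,0,0],[0,0,0],[0,0,0]], rotation=[[0,0,0],[0,0,0],[0,0,0],[0,0,0]], grip=[15,15,15,15])

```text
time: 19.25
eef_pos: [0.5852, -0.0266, 0.1524]
tcp_rot: [0.606, 0.795, 0.0, -0.0]
contact_force: [0.1, -0.9, -4.0]
opening: 0.322
```

```bash
python3 -c "
from h import *
go([584.9,-27.2,150],15.3)
d=grab('wrist');cv2.imwrite('pics/w5.png',d['image'])
go([584.9,-27.2,150],15.3)
"
```

```text
tcp mm [585.2 -26.6 152.4] yawx 105.4 tilt [-0.  0. -1.] t 19.25 F [ 0.1 -0.9 -4. ] open 27.5
rot units [-0.   -0.    0.02] q6 now -0.49
trans now-frame [-0.02 -0.02  0.08]  after-turn frame [-0.02 -0.02  0.08]
tcp mm [585.3 -26.7 152.4] yawx 105.4 tilt [-0.  0. -1.] t 19.3 F [-0.3  0.4 -3.7] open 27.1
rot units [-0.   -0.    0.02] q6 now -0.49
trans now-frame [-0.01 -0.02  0.08]  after-turn frame [-0.01 -0.02  0.08]
```

View pics/w5.png

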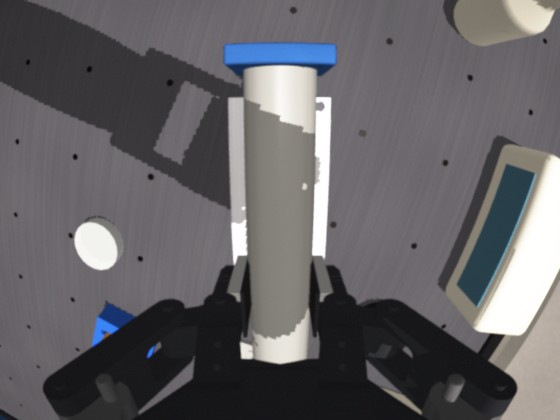

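Bracket far corners at about (229,97) and (330,97), its sides at (233,257)/(326,257); the post covers the middle, aligned within a pixel or two.

```bash
python3 - <<'E'
from h import *
d=grab("wrist"); g=cv2.cvtColor(d["image"],cv2.COLOR_BGR2GRAY)
print(g[100:260:20,222:242]);print(g[100:260:20,318:336])
p=cast(d,[(229,97),(330,97),(233,257),(326,257)],.03)*1000; print(p.round(1))
far=(p[0]+p[1])/2; v=far-(p[2]+p[3])/2; h=np.degrees(np.arctan2(v[1],v[0])); print(far,h, "centre",far[:2]-90*v[:2]/np.hypot(*v[:2]))
E
```

```text
[[ 60  60  70  87  85  91 138 176 185 188 190 192 192 191 189 191 191 188
  187 188]
 [ 55  56  55  56  58  74 121 170 183 184 187 189 190 190 188 188 188 187
  186 187]
 [ 57  57  57  57  57  66 103 155 176 182 184 185 186 187 186 186 187 186
  185 185]
 [ 57  58  58  57  58  61  81 130 169 179 181 182 184 185 184 184 185 185
  183 183]
 [ 58  59  60  59  59  60  66  97 144 173 180 180 181 183 183 183 185 185
  184 182]
 [ 60  58  58  58  59  59  59  68 107 152 175 180 180 182 183 182 184 185
  185 182]
 [112 110 108 108 108 111 112 113 119 145 170 181 182 182 182 183 183 185
  186 185]
 [112 113 113 114 115 115 114 113 115 143 221 251 254 254 254 254 254 254
  254 254]]
[[255 255 254 253 254 255 255 255 255 255 255 254 242 163 115 111 111 111]
 [255 255 255 255 255 255 255 255 255 255 255 253 224 141 114 113 110 109]
 [255 255 255 255 255 255 255 255 255 255 254 247 172 114 109 111 110 110]
 [202 238 253 254 255 255 255 255 255 254 250 204 133 114 112 110 111 110]
 [191 208 244 254 255 255 255 255 254 253 233 152 112 109 109 108 110 111]
 [255 255 255 255 255 255 255 254 253 237 156 113 110 110 109 108 108 107]
 [255 255 255 255 255 255 254 254 241 161 109 107 107 105 104 105 107 109]
 [254 254 255 255 254 254 253 236 155 111 109 108 109 111 110 109 109 108]]
[[ 518.    48.    30. ]
 [ 603.7   71.6   30. ]
 [ 557.  -100.2   30. ]
 [ 646.   -75.6   30. ]]
[560.85117884  59.80446939  30.        ] 105.39357324526993 centre [584.7414966  -26.96679727]
```

>>> send_rows(translation=[[0,0,1],[0,0,1],[0,0,0.8],[0,0,0.4],[0,0,0]], rotation=[[0,0,0],[0,0,0],[0,0,0],[0,0,0],[0,0,0]], grip=[15,15,15,15,15])

```text
time: 19.98
eef_pos: [0.5849, -0.0272, 0.0557]
tcp_rot: [0.606, 0.795, -0.0, -0.001]
contact_force: [-0.3, 0.2, -3.3]
opening: 0.323
```

>>> send_rows(translation=[[0,0,0.15],[0,0,0.1],[0,0,0]], rotation=[[0,0,0],[0,0,0],[0,0,0]], grip=[15,15,15])

```text
time: 20.35
eef_pos: [0.5855, -0.0274, 0.0492]
tcp_rot: [0.606, 0.795, 0.0, 0.0]
contact_force: [0.2, -0.2, -3.7]
opening: 0.315
```

>>> send_rows(translation=[[0,0,0.1],[0,0,0]], rotation=[[0,0,0],[0,0,0]], grip=[15,15])

```text
time: 20.6
eef_pos: [0.5852, -0.0274, 0.0457]
tcp_rot: [0.606, 0.795, -0.0, -0.0]
contact_force: [-1.4, -0.8, -3.4]
opening: 0.323
```

>>> send_rows(translation=[[0,0,0.1],[0,0,0]], rotation=[[0,0,0],[0,0,0]], grip=[15,15])

```text
time: 20.85
eef_pos: [0.5857, -0.0276, 0.0441]
tcp_rot: [0.606, 0.795, -0.0, -0.0]
contact_force: [-3.5, 0.7, 3.7]
opening: 0.32
```

>>> send_rows(translation=[[0,0,0.07],[0,0,0]], rotation=[[0,0,0],[0,0,0]], grip=[15,15])

```text
time: 21.1
eef_pos: [0.5857, -0.0275, 0.044]
tcp_rot: [0.606, 0.795, -0.0, -0.0]
contact_force: [-9.1, 0.0, 13.4]
opening: 0.314
```

Contact at TCP 44 mm: the post is seated. Release and rise, then head for the rack.

>>> send_rows(translation=[[0,0,0],[0,0,0],[0,0,0],[0,0,0],[0,0,0]], rotation=[[0,0,0],[0,0,0],[0,0,0],[0,0,0],[0,0,0]], grip=[32,40,60,75,75])

```text
time: 21.72
eef_pos: [0.5855, -0.0274, 0.0407]
tcp_rot: [0.606, 0.795, 0.0, 0.0]
contact_force: [-0.4, -1.0, -0.1]
opening: 0.882
```

>>> send_rows(translation=[[0,0,-0.5],[0,0,-1],[0,0,-1],[0,0,-1],[0,0,-1]], rotation=[[0,0,0],[0,0,0],[0,0,0],[0,0,0],[0,0,0]], grip=[75,75,75,75,75])

```text
time: 22.35
eef_pos: [0.5857, -0.0274, 0.1782]
tcp_rot: [0.606, 0.795, 0.0, 0.001]
contact_force: [0.5, -0.4, -0.7]
opening: 0.874
```

>>> send_rows(translation=[[0,0,-0.6],[0,0,0],[0,0,0],[0,0,0]], rotation=[[0,0,0],[0,0,0],[0,0,0],[0,0,0]], grip=[75,75,75,75])

```text
time: 22.85
eef_pos: [0.5845, -0.0272, 0.192]
tcp_rot: [0.606, 0.795, -0.001, -0.001]
contact_force: [-0.7, 0.8, -0.2]
opening: 0.876
```

```bash
python3 - <<'E'
from h import *
d=grab("wrist"); cv2.imwrite("pics/w6.png",d["image"]); 
for c in blobs(hsv(d,(100,150,60),(125,255,255)),60):
    q=c.reshape(-1,2); print(q.mean(0).round(),rect(cast(d,q,.095)))
go([429.5,-325.8,150],78.4-90)
E
```

```text
[127. 304.] (array([ 455.1, -178. ]), 57.51, array([47.9, 28.7]))
[278.  86.] (array([557.1,  65.3]), 15.23, array([39.9,  8.3]))
[139. 378.] (array([ 473.9, -294.7]), 78.51, array([78.4, 14.8]))
[278. 302.] (array([ 608.2, -122.9]), 10.9, array([38.1,  9.3]))
tcp mm [584.6 -27.3 192.2] yawx 105.34 tilt [-0.003  0.001 -1.   ] t 22.9 F [-0.4  0.   0.3] open 74.8
rot units [-0.03 -0.01  5.39] q6 now -0.49
trans now-frame [-8.23 -7.62  1.41]  after-turn frame [-10.79  -3.06   1.41]
```

View pics/w6.png

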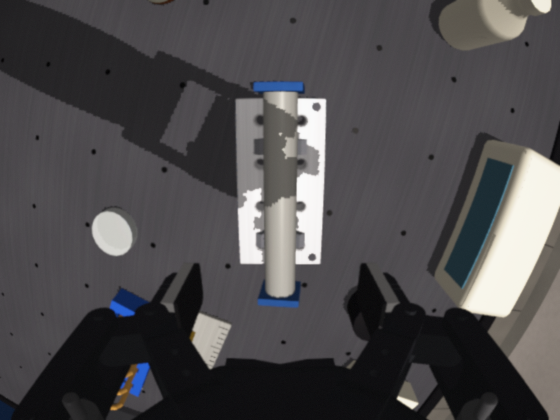

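Post lies in the saddles, plates at (278,86) and (278,300), holes visible either side. Going to the rack's far end and looking at all U-bolts.

```bash
python3 - <<'E'
from h import *
d=grab("wrist"); g=cv2.cvtColor(d["image"],cv2.COLOR_BGR2GRAY)
det=[]
for (u,v) in [(257,119),(304,119),(259,163),(302,163),(261,206),(300,206)]:
    w=g[v-7:v+8,u-7:u+8].astype(float); m=np.clip(np.percentile(w,70)*.75-w,0,None); ys,xs=np.mgrid[-7:8,-7:8]
    print((u+(m*xs).sum()/m.sum()).round(1),(v+(m*ys).sum()/m.sum()).round(1),end=' '); det.append((u+(m*xs).sum()/m.sum(),v+(m*ys).sum()/m.sum()))
p=cast(d,det,.03)*1000; print(p.round(1))
for i in (0,2,4):
    a,b=p[i],p[i+1]; print((a+b)/2,np.hypot(*(b-a)[:2]),np.degrees(np.arctan2(*(b-a)[1::-1])))
E
```

```text
260.2 119.5 301.0 120.2 261.6 162.1 299.3 162.4 263.3 203.9 298.5 205.7 [[547.   33.1  30. ]
 [586.5  43.3  30. ]
 [559.5  -8.6  30. ]
 [596.7   1.3  30. ]
 [572.4 -51.3  30. ]
 [608.9 -43.3  30. ]]
[566.7475864   38.21069723  30.        ] 40.83291460954672 14.385091844696289
[578.11224907  -3.65685269  30.        ] 38.508844464053 14.959117200903371
[590.64532191 -47.30993779  30.        ] 37.312562442397905 12.334520348581883
```

>>> send_rows(translation=[[0,0,0],[0,0,0],[0,0,0],[0,0,0],[0,0,0]], rotation=[[0,0,1],[0,0,1],[0,0,1],[0,0,1],[0,0,1]], grip=[75,75,75,75,75])

```text
time: 23.58
eef_pos: [0.5851, -0.0274, 0.1931]
tcp_rot: [0.765, 0.644, -0.0, -0.001]
contact_force: [-0.4, -0.1, -0.5]
opening: 0.878
```

>>> send_rows(translation=[[0,0,0],[-1,-0.3,0],[-1,-0.3,0],[-1,-0.3,0],[-1,-0.3,0]], rotation=[[0,0,0.4],[0,0,0],[0,0,0],[0,0,0],[0,0,0]], grip=[75,75,75,75,75])

```text
time: 24.2
eef_pos: [0.5253, -0.1384, 0.1936]
tcp_rot: [0.775, 0.632, -0.0, -0.0]
contact_force: [-0.4, -0.0, -0.2]
opening: 0.878
```

>>> send_rows(translation=[[-1,-0.3,0],[-1,-0.3,0],[-1,-0.3,0],[-1,-0.3,0],[-1,-0.3,0]], rotation=[[0,0,0],[0,0,0],[0,0,0],[0,0,0],[0,0,0]], grip=[75,75,75,75,75])

```text
time: 24.82
eef_pos: [0.4509, -0.2763, 0.1936]
tcp_rot: [0.775, 0.632, -0.0, -0.0]
contact_force: [0.2, 0.1, 0.0]
opening: 0.874
```

>>> send_rows(translation=[[-1,-0.3,0],[-1,0,0],[-1,0,0],[-1,0,0],[0,0,1]], rotation=[[0,0,0],[0,0,0],[0,0,0],[0,0,0],[0,0,0]], grip=[75,75,75,75,75])

```text
time: 25.45
eef_pos: [0.4192, -0.3949, 0.1663]
tcp_rot: [0.776, 0.631, -0.0, 0.003]
contact_force: [-0.4, -0.4, -0.5]
opening: 0.879
```

>>> send_rows(translation=[[0,0,0.4],[0,0,0],[0,0,0],[0,0,0]], rotation=[[0,0,0],[0,0,0],[0,0,0],[0,0,0]], grip=[75,75,75,75])

```text
time: 25.95
eef_pos: [0.4191, -0.3915, 0.1531]
tcp_rot: [0.775, 0.632, -0.0, 0.001]
contact_force: [0.2, -0.0, 0.0]
opening: 0.874
```

```bash
python3 - <<'E'
from h import *
d=grab("wrist"); cv2.imwrite("pics/w7.png",d["image"]); 
go([416,-392,43],78.4-90)
for c in blobs(hsv(d,(100,150,60),(125,255,255)),60):
    q=c.reshape(-1,2); print("blue",q.mean(0).round(),rect(cast(d,q,.033)))
for c in blobs(hsv(d,(8,100,60),(28,255,255)),15):
    q=c.reshape(-1,2); print("brass",q.mean(0).round(),q.min(0),q.max(0),rect(cast(d,q,.092)))
E
```

```text
tcp mm [ 419.  -391.5  153. ] yawx 78.37 tilt [ 0.001 -0.002 -1.   ] t 26.0 F [-0.9  0.1 -0.7] open 74.9
rot units [ 0.02  0.01 -0.01] q6 now -0.73
trans now-frame [-0.03 -0.1   3.67]  after-turn frame [-0.04 -0.09  3.67]
blue [266. 172.] (array([ 421.5, -365. ]), 78.46, array([100.8,  79.5]))
blue [277.  47.] (array([ 443.5, -261.1]), -10.08, array([34.6, 11.9]))
brass [358.  98.] [350  38] [364 158] (array([ 490.2, -317.1]), 82.53, array([87. ,  6.5]))
brass [276. 211.] [246 194] [306 225] (array([ 417.2, -386.2]), -11.65, array([44.5, 24. ]))
brass [277.  39.] [244  29] [309  53] (array([ 442.2, -267.3]), -11.76, array([44.7, 17.5]))
brass [276. 156.] [245 145] [308 164] (array([ 425.9, -346.3]), -11.71, array([44.6, 13.7]))
brass [276.  97.] [244  92] [309 102] (array([ 434.1, -306.5]), -11.7, array([44.9,  7. ]))
```

View pics/w7.png

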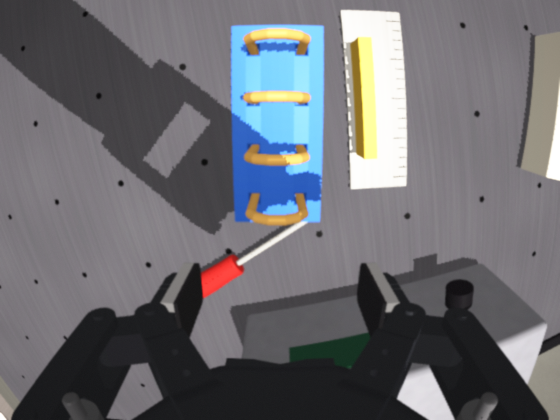

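All four U-bolts are in the rack, bends at (276,211), (276,156), (276,97), (277,39); straightedge to the right at (375,98), screwdriver tip near the rack's corner (305,222).

```bash
python3 - <<'E'
from h import *
d=grab("wrist")
p=cast(d,[(231,26),(323,26),(234.5,221),(321,221)],.033)*1000; print(p.round(1),p.mean(0), np.hypot(*(p[0]-p[2])[:2]))
q=cast(d,[(276.5,97)],.096)*1000; print(q, q-22.5*np.array([[.201,.98,0]]))
c=p.mean(0)[:2]; v=np.array([.201,.98])
for y in (-67.5,-22.5,22.5,67.5): print(y,(c+v*y).round(1))
E
```

```text
[[ 408.4 -231.9   33. ]
 [ 486.8 -248.3   33. ]
 [ 372.1 -407.2   33. ]
 [ 451.9 -423.7   33. ]] [ 429.79486066 -327.76878414   33.        ] 179.0195409398135
[[ 434.02137891 -306.67802812   96.        ]] [[ 429.49887891 -328.72802812   96.        ]]
-67.5 [ 416.2 -393.9]
-22.5 [ 425.3 -349.8]
22.5 [ 434.3 -305.7]
67.5 [ 443.4 -261.6]
```

>>> send_rows(translation=[[-0.1,-0.08,1],[0,0,1],[0,0,1],[0,0,0.6],[0,0,0.4]], rotation=[[0,0,0],[0,0,0],[0,0,0],[0,0,0],[0,0,0]], grip=[75,75,75,75,75])

```text
time: 26.68
eef_pos: [0.4156, -0.3937, 0.0313]
tcp_rot: [0.775, 0.632, 0.0, -0.0]
contact_force: [-0.7, 0.3, 0.1]
opening: 0.879
```

>>> send_rows(translation=[[0,0,0],[0,0,0],[0,0,0],[0,0,0],[0,0,0]], rotation=[[0,0,0],[0,0,0],[0,0,0],[0,0,0],[0,0,0]], grip=[60,55,45,40,40], squeeze=60)

```text
time: 27.3
eef_pos: [0.4164, -0.3948, 0.0335]
tcp_rot: [0.775, 0.632, -0.0, 0.002]
contact_force: [0.7, -0.3, 6.2]
opening: 0.555
```

>>> send_rows(translation=[[0,0,0],[0,0,0],[0,0,0]], rotation=[[0,0,0],[0,0,0],[0,0,0]], grip=[35,35,35])

```text
time: 27.68
eef_pos: [0.4164, -0.3948, 0.0335]
tcp_rot: [0.775, 0.632, -0.0, 0.002]
contact_force: [0.4, -0.6, 5.7]
opening: 0.557
```

```bash
python3 -c "
from h import *
go([416,-392,43],78.4-90)
"
```

```text
tcp mm [ 416.4 -394.8   33.5] yawx 78.34 tilt [ 0.002 -0.003 -1.   ] t 27.675 F [ 0.4 -0.6  5.7] open 47.6
rot units [ 0.03  0.03 -0.01] q6 now -0.73
trans now-frame [ 0.09 -0.03 -0.32]  after-turn frame [ 0.09 -0.03 -0.32]
```

U-bolt gripped (47.6 mm, same −2.4 mm offset as the post). Lift, turn, carry to station 0.

>>> send_rows(translation=[[0,0,-0.5],[0,0,-0.8],[0,0,-1],[0,0,-1],[0,0,-1]], rotation=[[0,0,0],[0,0,0],[0,0,0],[0,0,0],[0,0,0]], grip=[35,35,35,35,35])

```text
time: 28.3
eef_pos: [0.4149, -0.3929, 0.1616]
tcp_rot: [0.775, 0.632, -0.0, -0.001]
contact_force: [1.0, 0.9, -1.9]
opening: 0.558
```

>>> send_rows(translation=[[0,0,-0.7],[0,0,0],[0,0,0],[0,0,0],[0,0,0]], rotation=[[0,0,0],[0,0,-1],[0,0,-1],[0,0,-1],[0,0,-1]], grip=[35,35,35,35,35])

```text
time: 28.92
eef_pos: [0.4149, -0.3929, 0.1816]
tcp_rot: [0.653, 0.758, 0.0, -0.001]
contact_force: [-0.3, 0.1, -0.9]
opening: 0.553
```

>>> send_rows(translation=[[0,0,0],[0,0,0],[0.9,0.96,0],[0.9,0.96,0],[0.9,0.96,0]], rotation=[[0,0,-1],[0,0,-0.4],[0,0,0],[0,0,0],[0,0,0]], grip=[35,35,35,35,35])

```text
time: 29.55
eef_pos: [0.4775, -0.2915, 0.1817]
tcp_rot: [0.607, 0.795, -0.0, -0.0]
contact_force: [0.4, -0.0, -1.1]
opening: 0.556
```

>>> send_rows(translation=[[0.9,0.96,0],[0.9,0.96,0],[0.9,0.96,0],[0.9,0.96,0],[0.9,0.96,0]], rotation=[[0,0,0],[0,0,0],[0,0,0],[0,0,0],[0,0,0]], grip=[35,35,35,35,35])

```text
time: 30.18
eef_pos: [0.5807, -0.1231, 0.1818]
tcp_rot: [0.607, 0.795, -0.0, -0.0]
contact_force: [-0.4, -0.3, -1.7]
opening: 0.554
```

>>> send_rows(translation=[[0.88,0.98,0],[0,0,0],[0,0,0],[0,0,0]], rotation=[[0,0,0],[0,0,0],[0,0,0],[0,0,0]], grip=[35,35,35,35])

```text
time: 30.68
eef_pos: [0.6013, -0.0921, 0.1817]
tcp_rot: [0.607, 0.795, -0.0, -0.0]
contact_force: [-1.4, -0.2, -1.4]
opening: 0.551
```

```bash
python3 - <<'E'
from h import *
go([602.6,-92.1,140],15.4)
d=grab("wrist"); cv2.imwrite("pics/w8.png",d["image"]); 
for c in blobs(hsv(d,(8,100,60),(28,255,255)),15):
    q=c.reshape(-1,2); print("brass",q.mean(0).round(1),q.min(0),q.max(0))
E
```

```text
tcp mm [601.3 -92.1 181.7] yawx 105.27 tilt [-0.001 -0.    -1.   ] t 30.675 F [-1.4 -0.2 -1.4] open 47.1
rot units [-0.01  0.   -0.03] q6 now -0.58
trans now-frame [-0.01  0.04  1.39]  after-turn frame [-0.01  0.04  1.39]
brass [279.5 278.8] [226 229] [333 318]
brass [ 94.9 313.3] [ 79 276] [118 347]
brass [130.7 299.9] [123 292] [137 308]
brass [177.4 299.6] [172 294] [184 307]
```

View pics/w8.png

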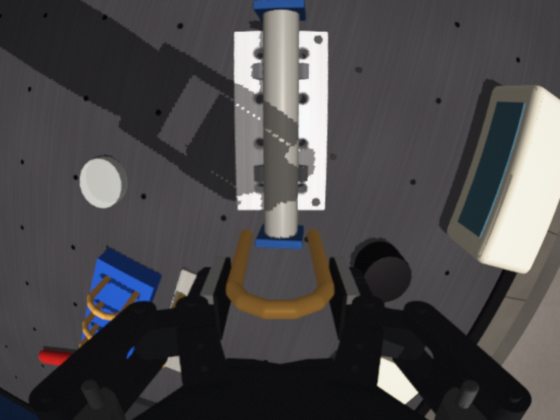

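The held U-bolt's tips are at about (248,232) and (312,232); bracket corners at (235,32), (327,32), (238,209), (325,209), all four hole pairs visible ahead.

```bash
cat > br.py <<'E'
from h import *
import sys
def edges(d,L,Rr,rows,z=.03):
    g=cv2.GaussianBlur(cv2.cvtColor(d["image"],cv2.COLOR_BGR2GRAY),(3,3),0).astype(float)
    out=[]
    for r in rows:
        gx=g[r,1:]-g[r,:-1]
        # subpixel: weighted centroid of gradient in the window
        def loc(c,s):
            w=np.clip(s*gx[c-6:c+6],0,None); w[w<.3*w.max()]=0; return (np.arange(c-6,c+6)+.5)@w/w.sum()
        out.append(cast(d,[(loc(L(r),1),r),(loc(Rr(r),-1),r)],z)*1000)
    return np.array(out)[:,:,:2]
def axis(e):
    m=e.mean(1); w=np.hypot(*(e[:,1]-e[:,0]).T); h=[]
    for k in (0,1):
        v=np.linalg.svd(e[:,k]-e[:,k].mean(0))[2][0]; h.append(np.degrees(np.arctan2(v[1],v[0]))%180)
    return m.mean(0),h,w
E
python3 - <<'E'
from br import *
d=grab("wrist")
e=edges(d,lambda r:int(235+(r-32)*3/177),lambda r:int(328-(r-32)*3/177),range(40,205,8))
m,h,w=axis(e); print(m,h,w.round(1))
p=cast(d,[(281,32),(281,209.5)],.03)*1000; print("far/near",p.round(1), "mid",p.mean(0))
t=cast(d,[(247.5,232),(312.5,232)],.156)*1000; print("tips",t.round(1),t.mean(0),np.hypot(*(t[1]-t[0])[:2])); s=d["s"]; M=yaw(s)[1]; print((M.T@(t.mean(0)-s["eef_pos"]*1000)).round(1))
im=d["image"][215:260,215:345]; cv2.imwrite("pics/c8.png",cv2.resize(im,None,fx=5,fy=5,interpolation=cv2.INTER_CUBIC))
E
```

```text
[583.81876719 -26.31924641] [np.float64(105.45454057677193), np.float64(105.22725652029766)] [90.7 90.6 90.7 90.5 90.7 90.7 90.4 90.9 90.4 90.4 90.5 90.5 90.4 90.5
 90.6 90.5 90.5 90.8 90.4 89.8 89.4]
far/near [[ 561.2   58.1   30. ]
 [ 608.3 -114.2   30. ]] mid [584.78239113 -28.03722611  30.        ]
tips [[580.9 -96.3 156. ]
 [621.  -85.3 156. ]] [600.93303476 -90.82244539 156.        ] 41.50842156697677
[ 1.4 -0.1 25.8]
```

View pics/c8.png

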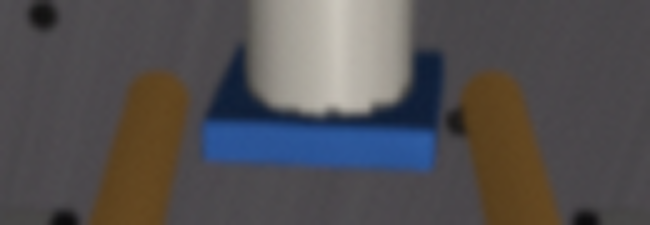

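Both legs hang straight, tip spacing measures 41.5 mm (true 42). Lowering to just above the holes.

>>> send_rows(translation=[[-0.03,0.03,0.5],[0,0,1],[0,0,1],[0,0,1],[0,0,0.4]], rotation=[[0,0,-0.02],[0,0,0],[0,0,0],[0,0,0],[0,0,0]], grip=[35,35,35,35,35])

```text
time: 31.4
eef_pos: [0.6009, -0.0914, 0.0614]
tcp_rot: [0.606, 0.796, -0.001, -0.003]
contact_force: [0.0, 0.6, -1.5]
opening: 0.557
```

>>> send_rows(translation=[[0,0,0],[0,0,0]], rotation=[[0,0,0],[0,0,0]], grip=[35,35])

```text
time: 31.65
eef_pos: [0.6041, -0.0922, 0.0662]
tcp_rot: [0.606, 0.796, 0.0, 0.001]
contact_force: [-0.1, 0.1, -0.8]
opening: 0.554
```

```bash
python3 - <<'E'
from h import *
go([602.4,-92.7,35.5],15.35)
d=grab("wrist"); cv2.imwrite("pics/w9.png",cv2.resize(d["image"][150:330,180:380],None,fx=3.5,fy=3.3))
E
```

```text
tcp mm [604.1 -92.2  66.2] yawx 105.44 tilt [ 0.002 -0.001 -1.   ] t 31.65 F [-0.1  0.1 -0.8] open 47.3
rot units [0.02 0.02 0.02] q6 now -0.59
trans now-frame [ 0.   -0.06  1.02]  after-turn frame [-0.   -0.06  1.02]
```

View pics/w9.png

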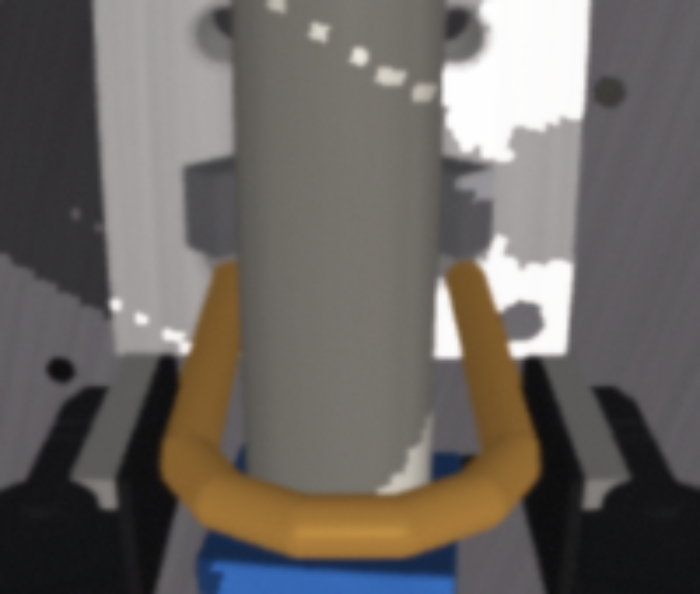

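Legs straddle the post, midpoint about 6 crop-pixels (2 mm) right of the post axis, agreeing with the pose error; correct −0.06 in y and descend.

>>> send_rows(translation=[[0,-0.06,0],[0,0,0.3],[0,0,0],[0,0,0]], rotation=[[0,0,0.02],[0,0,0],[0,0,0],[0,0,0]], grip=[35,35,35,35])

```text
time: 32.2
eef_pos: [0.6011, -0.0922, 0.0556]
tcp_rot: [0.606, 0.795, -0.0, -0.0]
contact_force: [0.5, 0.7, -1.3]
opening: 0.552
```

```bash
python3 -c "
from h import *
go([602.4,-92.7,35.5],15.35)"
```

```text
tcp mm [601.1 -92.2  55.6] yawx 105.34 tilt [-0.  0. -1.] t 32.2 F [ 0.5  0.7 -1.3] open 47.1
rot units [-0. -0. -0.] q6 now -0.59
trans now-frame [-0.03  0.04  0.67]  after-turn frame [-0.03  0.04  0.67]
```

>>> send_rows(translation=[[-0.02,0.03,0],[0,0,0],[0,0,0],[0,0,0]], rotation=[[0,0,0],[0,0,0],[0,0,0],[0,0,0]], grip=[35,35,35,35])

```text
time: 32.7
eef_pos: [0.6023, -0.0926, 0.0559]
tcp_rot: [0.606, 0.795, 0.0, 0.0]
contact_force: [0.4, -0.3, -1.1]
opening: 0.554
```

>>> send_rows(translation=[[0,0,0.15],[0,0,0],[0,0,0]], rotation=[[0,0,0],[0,0,0],[0,0,0]], grip=[35,35,35])

```text
time: 33.08
eef_pos: [0.6022, -0.0926, 0.0511]
tcp_rot: [0.606, 0.795, -0.0, -0.0]
contact_force: [-0.9, 0.3, -1.5]
opening: 0.556
```

>>> send_rows(translation=[[0,0,0.1],[0,0,0],[0,0,0]], rotation=[[0,0,0],[0,0,0],[0,0,0]], grip=[35,35,35])

```text
time: 33.45
eef_pos: [0.6023, -0.0926, 0.0483]
tcp_rot: [0.606, 0.795, -0.0, -0.0]
contact_force: [0.6, -0.3, -1.1]
opening: 0.55
```

No contact at tip height ≈22 mm: both legs are in the holes. Continue home.

>>> send_rows(translation=[[0,0,0.2],[0,0,0.1],[0,0,0],[0,0,0]], rotation=[[0,0,0],[0,0,0],[0,0,0],[0,0,0]], grip=[35,35,35,35])

```text
time: 33.95
eef_pos: [0.6024, -0.0926, 0.0393]
tcp_rot: [0.606, 0.795, 0.0, 0.0]
contact_force: [0.0, -0.2, 0.1]
opening: 0.557
```

>>> send_rows(translation=[[0,0,0.1],[0,0,0],[0,0,0]], rotation=[[0,0,0],[0,0,0],[0,0,0]], grip=[35,35,35])

```text
time: 34.33
eef_pos: [0.6023, -0.0926, 0.0363]
tcp_rot: [0.606, 0.795, 0.0, -0.0]
contact_force: [0.5, -0.3, -1.3]
opening: 0.56
```

>>> send_rows(translation=[[0,0,0.06],[0,0,0],[0,0,0]], rotation=[[0,0,0],[0,0,0],[0,0,0]], grip=[35,35,35])

```text
time: 34.7
eef_pos: [0.6027, -0.0927, 0.0352]
tcp_rot: [0.606, 0.795, 0.0, 0.0]
contact_force: [-0.7, 0.4, 3.4]
opening: 0.555
```

>>> send_rows(translation=[[0,0,0.05],[0,0,0],[0,0,0],[0,0,0],[0,0,0]], rotation=[[0,0,0],[0,0,0],[0,0,0],[0,0,0],[0,0,0]], grip=[35,35,52,65,75])

```text
time: 35.33
eef_pos: [0.602, -0.0924, 0.0324]
tcp_rot: [0.606, 0.795, -0.0, -0.0]
contact_force: [0.8, 0.3, -0.2]
opening: 0.879
```

>>> send_rows(translation=[[0,0,0],[0,0,-0.5],[0,0,-1],[0,0,-1],[0,0,-1]], rotation=[[0,0,0],[0,0,0],[0,0,0],[0,0,0],[0,0,0]], grip=[75,75,75,75,75])

```text
time: 35.95
eef_pos: [0.6026, -0.0927, 0.1403]
tcp_rot: [0.606, 0.795, 0.0, 0.001]
contact_force: [0.5, 0.1, -0.5]
opening: 0.874
```

>>> send_rows(translation=[[0,0,-1],[0,0,-0.3],[0,0,0],[0,0,0],[0,0,0]], rotation=[[0,0,0],[0,0,0],[0,0,0],[0,0,0],[0,0,0]], grip=[75,75,75,75,75])

```text
time: 36.58
eef_pos: [0.6015, -0.0924, 0.1753]
tcp_rot: [0.606, 0.795, -0.0, -0.001]
contact_force: [0.0, 1.3, -0.2]
opening: 0.879
```

```bash
python3 -c "
from h import *
go([425.2,-350.1,180],78.4-90)
d=grab('wrist')
for c in blobs(hsv(d,(8,100,60),(28,255,255)),15):
    q=c.reshape(-1,2); print('brass',q.mean(0).round(1),q.min(0),q.max(0))
"
```

```text
tcp mm [601.5 -92.4 175.3] yawx 105.34 tilt [-0.003  0.001 -1.   ] t 36.575 F [ 0.   1.3 -0.2] open 75.1
rot units [-0.03 -0.01  5.39] q6 now -0.59
trans now-frame [-6.73 -7.94 -0.15]  after-turn frame [-9.6  -4.03 -0.16]
brass [280.9 201.1] [253 184] [309 213]
brass [ 93.  295.7] [ 84 279] [107 312]
brass [126.2 306. ] [116 294] [136 316]
```

>>> send_rows(translation=[[0,0,0],[0,0,0],[0,0,0],[0,0,0],[0,0,0]], rotation=[[0,0,1],[0,0,1],[0,0,1],[0,0,1],[0,0,1]], grip=[75,75,75,75,75])

```text
time: 37.25
eef_pos: [0.602, -0.0925, 0.1762]
tcp_rot: [0.765, 0.644, -0.0, -0.001]
contact_force: [-0.4, 0.7, -0.4]
opening: 0.878
```

>>> send_rows(translation=[[0,0,0],[-1,-0.4,0],[-1,-0.4,0],[-1,-0.4,0],[-1,-0.4,0]], rotation=[[0,0,0.4],[0,0,0],[0,0,0],[0,0,0],[0,0,0]], grip=[75,75,75,75,75])

```text
time: 37.88
eef_pos: [0.5304, -0.2011, 0.1767]
tcp_rot: [0.775, 0.632, -0.0, -0.0]
contact_force: [-0.7, -0.1, -0.8]
opening: 0.88
```

>>> send_rows(translation=[[-1,-0.4,0],[-1,-0.4,0],[-1,-0.4,0],[-1,-0.4,0],[-1,-0.4,0]], rotation=[[0,0,0],[0,0,0],[0,0,0],[0,0,0],[0,0,0]], grip=[75,75,75,75,75])

```text
time: 38.5
eef_pos: [0.4413, -0.336, 0.1768]
tcp_rot: [0.775, 0.632, -0.0, -0.0]
contact_force: [0.1, -0.2, 0.6]
opening: 0.879
```

>>> send_rows(translation=[[-0.6,-0.43,0],[0,0,1],[0,0,0.5],[0,0,0],[0,0,0]], rotation=[[0,0,0],[0,0,0],[0,0,0],[0,0,0],[0,0,0]], grip=[75,75,75,75,75])

```text
time: 39.12
eef_pos: [0.4263, -0.3504, 0.1328]
tcp_rot: [0.775, 0.632, 0.0, 0.001]
contact_force: [0.1, -0.3, 0.8]
opening: 0.878
```

```bash
python3 -c "
from h import *
go([425.2,-350.1,33],78.4-90)
d=grab('wrist')
for c in blobs(hsv(d,(8,100,60),(28,255,255)),15):
    q=c.reshape(-1,2); print('brass',q.mean(0).round(1),q.min(0),q.max(0),rect(cast(d,q,.092)))
"
```

```text
tcp mm [ 426.3 -350.4  132.8] yawx 78.38 tilt [ 0.001 -0.001 -1.   ] t 39.125 F [ 0.1 -0.3  0.8] open 74.9
rot units [ 0.01  0.01 -0.  ] q6 now -0.67
trans now-frame [ 0.01 -0.04  3.33]  after-turn frame [ 0.   -0.04  3.33]
brass [363.5 144.6] [357  82] [369 210] (array([ 490.7, -308.7]), 82.75, array([86.1,  6.5]))
brass [278.1 215.5] [245 196] [311 229] (array([ 426.8, -341.1]), -11.63, array([44.8, 23.4]))
brass [278.1 156. ] [243 144] [312 164] (array([ 434.5, -302.2]), -11.66, array([44.5, 13.1]))
brass [278.   90.6] [242  85] [314  98] (array([ 442.9, -262.9]), -11.66, array([45.2,  8.3]))
```

>>> send_rows(translation=[[0,-0.03,1],[0,0,1],[0,0,0.9],[0,0,0.4],[0,0,0]], rotation=[[0,0,0],[0,0,0],[0,0,0],[0,0,0],[0,0,0]], grip=[75,75,75,75,75])

```text
time: 39.8
eef_pos: [0.4249, -0.3499, 0.033]
tcp_rot: [0.775, 0.632, -0.0, -0.0]
contact_force: [-0.2, 1.1, 0.4]
opening: 0.874
```

>>> send_rows(translation=[[0,0,0],[0,0,0],[0,0,0],[0,0,0],[0,0,0]], rotation=[[0,0,0],[0,0,0],[0,0,0],[0,0,0],[0,0,0]], grip=[75,60,50,40,35])

```text
time: 40.42
eef_pos: [0.4256, -0.3509, 0.0343]
tcp_rot: [0.775, 0.632, 0.0, 0.001]
contact_force: [0.4, -0.9, 5.6]
opening: 0.556
```

>>> send_rows(translation=[[0,0,0],[0,0,0],[0,0,0]], rotation=[[0,0,0],[0,0,0],[0,0,0]], grip=[35,35,35])

```text
time: 40.8
eef_pos: [0.4256, -0.3509, 0.0343]
tcp_rot: [0.775, 0.632, 0.0, 0.001]
contact_force: [-0.0, 1.1, 7.0]
opening: 0.557
```

```bash
python3 -c "
from h import *
go([590.5,-49.3,180],15.35)"
```

```text
tcp mm [ 425.6 -350.9   34.3] yawx 78.35 tilt [ 0.001 -0.002 -1.   ] t 40.8 F [-0.   1.1  7. ] open 47.6
rot units [ 0.02  0.02 -5.4 ] q6 now -0.67
trans now-frame [10.95  3.36 -4.87]  after-turn frame [ 8.24  7.96 -4.86]
```

>>> send_rows(translation=[[0,0,-0.5],[0,0,-0.8],[0,0,-1],[0,0,-1],[0,0,-1]], rotation=[[0,0,0],[0,0,0],[0,0,0],[0,0,0],[0,0,0]], grip=[35,35,35,35,35])

```text
time: 41.42
eef_pos: [0.4242, -0.3494, 0.1627]
tcp_rot: [0.775, 0.632, -0.0, -0.001]
contact_force: [0.4, 0.5, -0.9]
opening: 0.554
```

>>> send_rows(translation=[[0,0,-0.6],[0,0,0],[0,0,0],[0,0,0],[0,0,0]], rotation=[[0,0,0],[0,0,-1],[0,0,-1],[0,0,-1],[0,0,-1]], grip=[35,35,35,35,35])

```text
time: 42.05
eef_pos: [0.4242, -0.3494, 0.1792]
tcp_rot: [0.653, 0.758, 0.0, -0.001]
contact_force: [-0.6, 0.1, -1.7]
opening: 0.557
```

>>> send_rows(translation=[[0,0,0],[0,0,0],[0.91,0.89,0],[0.91,0.89,0],[0.91,0.89,0]], rotation=[[0,0,-1],[0,0,-0.4],[0,0,0],[0,0,0],[0,0,0]], grip=[35,35,35,35,35])

```text
time: 42.68
eef_pos: [0.4805, -0.2487, 0.1797]
tcp_rot: [0.607, 0.795, -0.0, -0.001]
contact_force: [0.8, -0.2, -0.2]
opening: 0.557
```

>>> send_rows(translation=[[0.91,0.89,0],[0.91,0.89,0],[0.91,0.89,0],[0.91,0.89,0],[0.91,0.89,0]], rotation=[[0,0,0],[0,0,0],[0,0,0],[0,0,0],[0,0,0]], grip=[35,35,35,35,35])

```text
time: 43.3
eef_pos: [0.5732, -0.0817, 0.1797]
tcp_rot: [0.607, 0.795, -0.0, -0.0]
contact_force: [-0.4, -0.4, -1.5]
opening: 0.557
```

>>> send_rows(translation=[[0.93,0.87,0],[0,0,0],[0,0,0],[0,0,0]], rotation=[[0,0,0],[0,0,0],[0,0,0],[0,0,0]], grip=[35,35,35,35])

```text
time: 43.8
eef_pos: [0.5904, -0.05, 0.1798]
tcp_rot: [0.607, 0.795, -0.0, -0.0]
contact_force: [0.0, -0.1, -1.6]
opening: 0.558
```

```bash
python3 - <<'E'
from br import *
go([590.5,-49.3,66],15.35)
d=grab("wrist")
b=blobs(hsv(d,(8,100,60),(28,255,255)),100)[0].reshape(-1,2); print(b.min(0),b.max(0))
r=b[:,1].min()+3; xs=np.unique(b[b[:,1]==r][:,0]); print(r,xs)
r=b[:,1].min()+3; t=cast(d,[(xs[xs<280].mean(),r),(xs[xs>280].mean(),r)],d["s"]["eef_pos"][2]-.0255)*1000
M=yaw(d["s"])[1]; print((M.T@(t.mean(0)-d["s"]["eef_pos"]*1000)).round(1),np.hypot(*(t[1]-t[0])[:2]))
E
```

```text
tcp mm [590.4 -50.  179.8] yawx 105.27 tilt [-0.001 -0.    -1.   ] t 43.8 F [ 0.  -0.1 -1.6] open 47.6
rot units [-0.01 -0.   -0.02] q6 now -0.52
trans now-frame [0.02 0.01 3.79]  after-turn frame [0.02 0.01 3.79]
[226 230] [333 317]
233 [242 251 308 317]
[ 0.8 -0.4 25.5] 42.137207732162
```

>>> send_rows(translation=[[0.02,0.01,0.5],[0,0,1],[0,0,1],[0,0,0.8],[0,0,0.5]], rotation=[[0,0,-0.02],[0,0,0],[0,0,0],[0,0,0],[0,0,0]], grip=[35,35,35,35,35])

```text
time: 44.48
eef_pos: [0.5895, -0.0485, 0.0635]
tcp_rot: [0.606, 0.796, -0.001, -0.002]
contact_force: [-0.1, 1.0, -1.4]
opening: 0.548
```

>>> send_rows(translation=[[0,0,0.2],[0,0,0],[0,0,0],[0,0,0],[0,0,0]], rotation=[[0,0,0],[0,0,0],[0,0,0],[0,0,0],[0,0,0]], grip=[35,35,35,35,35])

```text
time: 45.1
eef_pos: [0.5913, -0.0485, 0.0606]
tcp_rot: [0.606, 0.796, 0.0, 0.001]
contact_force: [0.6, 0.4, -0.4]
opening: 0.557
```

```bash
python3 -c "
from h import *
go([590.4,-48.9,35.5],15.35)"
```

```text
tcp mm [591.3 -48.5  60.6] yawx 105.45 tilt [ 0.001 -0.    -1.   ] t 45.1 F [ 0.6  0.4 -0.4] open 47.6
rot units [0.01 0.01 0.02] q6 now -0.52
trans now-frame [-0.   -0.03  0.84]  after-turn frame [-0.   -0.03  0.84]
```

>>> send_rows(translation=[[0,-0.02,0.15],[0,0,0],[0,0,0],[0,0,0],[0,0,0]], rotation=[[0,0,0.02],[0,0,0],[0,0,0],[0,0,0],[0,0,0]], grip=[35,35,35,35,35])

```text
time: 45.72
eef_pos: [0.5905, -0.0486, 0.0556]
tcp_rot: [0.606, 0.795, 0.0, 0.0]
contact_force: [-0.3, 0.7, -1.5]
opening: 0.554
```

>>> send_rows(translation=[[0,0,0.15],[0,0,0],[0,0,0]], rotation=[[0,0,0],[0,0,0],[0,0,0]], grip=[35,35,35])

```text
time: 46.1
eef_pos: [0.5903, -0.0486, 0.0509]
tcp_rot: [0.606, 0.795, -0.0, -0.0]
contact_force: [-0.5, 0.1, -1.5]
opening: 0.554
```

>>> send_rows(translation=[[0,0,0.1],[0,0,0],[0,0,0]], rotation=[[0,0,0],[0,0,0],[0,0,0]], grip=[35,35,35])

```text
time: 46.48
eef_pos: [0.5904, -0.0486, 0.048]
tcp_rot: [0.606, 0.795, -0.0, -0.0]
contact_force: [0.1, -0.7, -0.9]
opening: 0.559
```

>>> send_rows(translation=[[0,0,0.2],[0,0,0.1],[0,0,0],[0,0,0]], rotation=[[0,0,0],[0,0,0],[0,0,0],[0,0,0]], grip=[35,35,35,35])

```text
time: 46.98
eef_pos: [0.5904, -0.0486, 0.039]
tcp_rot: [0.606, 0.795, 0.0, 0.0]
contact_force: [0.2, -0.7, -1.0]
opening: 0.562
```

>>> send_rows(translation=[[0,0,0.1],[0,0,0],[0,0,0]], rotation=[[0,0,0],[0,0,0],[0,0,0]], grip=[35,35,35])

```text
time: 47.35
eef_pos: [0.5907, -0.0487, 0.0363]
tcp_rot: [0.606, 0.795, 0.0, 0.0]
contact_force: [0.4, -0.6, -0.4]
opening: 0.556
```

>>> send_rows(translation=[[0,0,0.05],[0,0,0],[0,0,0]], rotation=[[0,0,0],[0,0,0],[0,0,0]], grip=[35,35,35])

```text
time: 47.72
eef_pos: [0.5909, -0.0488, 0.036]
tcp_rot: [0.606, 0.795, 0.0, 0.0]
contact_force: [-3.0, 1.0, 5.5]
opening: 0.558
```

>>> send_rows(translation=[[0,0,0.05],[0,0,0],[0,0,0],[0,0,0],[0,0,0]], rotation=[[0,0,0],[0,0,0],[0,0,0],[0,0,0],[0,0,0]], grip=[35,35,52,65,75])

```text
time: 48.35
eef_pos: [0.59, -0.0485, 0.0325]
tcp_rot: [0.606, 0.795, -0.0, -0.0]
contact_force: [-0.7, -0.6, -0.4]
opening: 0.876
```

>>> send_rows(translation=[[0,0,0],[0,0,-0.5],[0,0,-1],[0,0,-1],[0,0,-1]], rotation=[[0,0,0],[0,0,0],[0,0,0],[0,0,0],[0,0,0]], grip=[75,75,75,75,75])

```text
time: 48.98
eef_pos: [0.5907, -0.0487, 0.1403]
tcp_rot: [0.606, 0.795, 0.0, 0.001]
contact_force: [-1.1, 0.4, 0.2]
opening: 0.874
```

>>> send_rows(translation=[[0,0,-1],[0,0,-0.3],[0,0,0],[0,0,0],[0,0,0]], rotation=[[0,0,0],[0,0,1],[0,0,1],[0,0,1],[0,0,1]], grip=[75,75,75,75,75])

```text
time: 49.6
eef_pos: [0.5906, -0.0486, 0.1784]
tcp_rot: [0.736, 0.677, 0.0, 0.001]
contact_force: [0.3, 0.1, 0.4]
opening: 0.878
```

>>> send_rows(translation=[[0,0,0],[0,0,0],[-1,-0.37,0],[-1,-0.37,0],[-1,-0.37,0]], rotation=[[0,0,1],[0,0,0.4],[0,0,0],[0,0,0],[0,0,0]], grip=[75,75,75,75,75])

```text
time: 50.22
eef_pos: [0.5392, -0.1307, 0.1777]
tcp_rot: [0.775, 0.632, 0.0, 0.0]
contact_force: [-0.5, 0.2, -0.0]
opening: 0.877
```

>>> send_rows(translation=[[-1,-0.37,0],[-1,-0.37,0],[-1,-0.37,0],[-1,-0.37,0],[-1,-0.37,0]], rotation=[[0,0,0],[0,0,0],[0,0,0],[0,0,0],[0,0,0]], grip=[75,75,75,75,75])

```text
time: 50.85
eef_pos: [0.4545, -0.2666, 0.1778]
tcp_rot: [0.775, 0.632, 0.0, 0.001]
contact_force: [0.5, -0.0, 0.4]
opening: 0.878
```

>>> send_rows(translation=[[-1,-0.37,0],[-0.45,-0.05,1],[0,0,0.5],[0,0,0],[0,0,0]], rotation=[[0,0,0],[0,0,0],[0,0,0],[0,0,0],[0,0,0]], grip=[75,75,75,75,75])

```text
time: 51.48
eef_pos: [0.4345, -0.3055, 0.1329]
tcp_rot: [0.775, 0.632, 0.0, 0.001]
contact_force: [0.4, -0.5, 0.6]
opening: 0.878
```

```bash
python3 -c "
from h import *
go([434.2,-306,33.5],78.4-90)
d=grab('wrist')
for c in blobs(hsv(d,(8,100,60),(28,255,255)),15):
    q=c.reshape(-1,2); print('brass',q.mean(0).round(1),q.min(0),q.max(0),rect(cast(d,q,.092)))
"
```

```text
tcp mm [ 434.5 -305.5  132.9] yawx 78.41 tilt [ 0.001 -0.001 -1.   ] t 51.475 F [ 0.4 -0.5  0.6] open 75.0
rot units [0.01 0.01 0.  ] q6 now -0.6
trans now-frame [-0.02 -0.01  3.31]  after-turn frame [-0.02 -0.01  3.31]
brass [362.4 190.6] [356 133] [374 258] (array([ 493. , -298.1]), 79.16, array([89.1, 12.3]))
brass [279.5 216.2] [247 197] [312 230] (array([ 435.8, -297.1]), -11.6, array([44.2, 23.4]))
brass [279.4 156.8] [245 144] [314 165] (array([ 443.9, -258.1]), -12.75, array([44.6, 13.6]))
```

>>> send_rows(translation=[[-0.02,-0.01,1],[0,0,1],[0,0,0.9],[0,0,0.4],[0,0,0]], rotation=[[0,0,0],[0,0,0],[0,0,0],[0,0,0],[0,0,0]], grip=[75,75,75,75,75])

```text
time: 52.15
eef_pos: [0.4335, -0.3061, 0.033]
tcp_rot: [0.775, 0.632, -0.0, -0.0]
contact_force: [0.1, -0.5, -0.1]
opening: 0.878
```

>>> send_rows(translation=[[0,0,0],[0,0,0],[0,0,0],[0,0,0],[0,0,0]], rotation=[[0,0,0],[0,0,0],[0,0,0],[0,0,0],[0,0,0]], grip=[75,60,50,40,35])

```text
time: 52.78
eef_pos: [0.4343, -0.3072, 0.0343]
tcp_rot: [0.775, 0.632, 0.0, 0.001]
contact_force: [0.7, 0.0, 6.0]
opening: 0.552
```

>>> send_rows(translation=[[0,0,0],[0,0,0],[0,0,0]], rotation=[[0,0,0],[0,0,0],[0,0,0]], grip=[35,35,35])

```text
time: 53.15
eef_pos: [0.4343, -0.3072, 0.0343]
tcp_rot: [0.775, 0.632, 0.0, 0.001]
contact_force: [0.7, -0.6, 7.1]
opening: 0.557
```

>>> send_rows(translation=[[0,0,-0.5],[0,0,-0.8],[0,0,-1],[0,0,-1],[0,0,-1]], rotation=[[0,0,0],[0,0,0],[0,0,0],[0,0,0],[0,0,0]], grip=[35,35,35,35,35])

```text
time: 53.78
eef_pos: [0.4324, -0.3055, 0.1626]
tcp_rot: [0.775, 0.632, -0.0, -0.001]
contact_force: [0.1, -1.5, -0.7]
opening: 0.559
```

>>> send_rows(translation=[[0,0,-0.6],[0,0,0],[0,0,0],[0,0,0],[0,0,0]], rotation=[[0,0,0],[0,0,-1],[0,0,-1],[0,0,-1],[0,0,-1]], grip=[35,35,35,35,35])

```text
time: 54.4
eef_pos: [0.4326, -0.3056, 0.1792]
tcp_rot: [0.653, 0.758, -0.0, -0.001]
contact_force: [-0.1, -0.7, -1.3]
opening: 0.551
```

>>> send_rows(translation=[[0,0,0],[0,0,0],[0.93,0.81,0],[0.93,0.81,0],[0.93,0.81,0]], rotation=[[0,0,-1],[0,0,-0.4],[0,0,0],[0,0,0],[0,0,0]], grip=[35,35,35,35,35])

```text
time: 55.02
eef_pos: [0.4814, -0.2052, 0.1796]
tcp_rot: [0.607, 0.795, -0.0, -0.001]
contact_force: [0.7, 0.2, -0.6]
opening: 0.554
```

>>> send_rows(translation=[[0.93,0.81,0],[0.93,0.81,0],[0.93,0.81,0],[0.93,0.81,0],[0.93,0.81,0]], rotation=[[0,0,0],[0,0,0],[0,0,0],[0,0,0],[0,0,0]], grip=[35,35,35,35,35])

```text
time: 55.65
eef_pos: [0.5618, -0.0384, 0.1796]
tcp_rot: [0.607, 0.795, -0.0, -0.001]
contact_force: [0.8, 0.9, -1.4]
opening: 0.557
```

>>> send_rows(translation=[[0.93,0.81,0],[0,0,0],[0,0,0],[0,0,0]], rotation=[[0,0,0],[0,0,0],[0,0,0],[0,0,0]], grip=[35,35,35,35])

```text
time: 56.15
eef_pos: [0.5774, -0.0072, 0.1798]
tcp_rot: [0.607, 0.795, -0.0, -0.0]
contact_force: [0.3, -0.4, -1.5]
opening: 0.556
```

```bash
cat > tips.py <<'E'
from br import *
d=grab("wrist")
b=blobs(hsv(d,(8,100,60),(28,255,255)),100)[0].reshape(-1,2); print(b.min(0),b.max(0))
r=b[:,1].min()+3; xs=np.unique(b[b[:,1]==r][:,0]); print(r,xs)
t=cast(d,[(xs[xs<280].mean(),r),(xs[xs>280].mean(),r)],d["s"]["eef_pos"][2]-.0255)*1000
M=yaw(d["s"])[1]; print((M.T@(t.mean(0)-d["s"]["eef_pos"]*1000)).round(1),np.hypot(*(t[1]-t[0])[:2]))
E
python3 -c "
from h import *
go([578.6,-5.6,61],15.35)"; python3 tips.py
```

```text
tcp mm [577.4  -7.2 179.8] yawx 105.27 tilt [-0.001 -0.    -1.   ] t 56.15 F [ 0.3 -0.4 -1.5] open 47.5
rot units [-0.01 -0.   -0.02] q6 now -0.45
trans now-frame [0.04 0.06 3.96]  after-turn frame [0.04 0.05 3.96]
[226 224] [333 316]
227 [258 263 299 303]
[ 4.9  0.4 25.5] 25.626945361861175
```

>>> send_rows(translation=[[0.04,0.05,0.5],[0,0,1],[0,0,1],[0,0,0.8],[0,0,0.5]], rotation=[[0,0,-0.02],[0,0,0],[0,0,0],[0,0,0],[0,0,0]], grip=[35,35,35,35,35])

```text
time: 56.82
eef_pos: [0.5776, -0.0048, 0.0635]
tcp_rot: [0.606, 0.796, -0.001, -0.001]
contact_force: [-0.2, 0.1, -1.2]
opening: 0.552
```

>>> send_rows(translation=[[0,0,0.2],[0,0,0],[0,0,0],[0,0,0],[0,0,0]], rotation=[[0,0,0],[0,0,0],[0,0,0],[0,0,0],[0,0,0]], grip=[35,35,35,35,35])

```text
time: 57.45
eef_pos: [0.5793, -0.0047, 0.0606]
tcp_rot: [0.606, 0.796, 0.0, 0.0]
contact_force: [-0.6, 0.4, -1.2]
opening: 0.555
```

>>> send_rows(translation=[[0,0,0],[0,0,0],[0,0,0]], rotation=[[0,0,0],[0,0,0],[0,0,0]], grip=[35,35,35])

```text
time: 57.82
eef_pos: [0.579, -0.0047, 0.06]
tcp_rot: [0.606, 0.796, -0.0, -0.0]
contact_force: [-0.6, 0.3, -2.5]
opening: 0.557
```

```bash
python3 -c "
from h import *
go([578.6,-5.5,35.5],15.35)"
```

```text
tcp mm [579.   -4.7  60. ] yawx 105.44 tilt [-0.  0. -1.] t 57.825 F [-0.6  0.3 -2.5] open 47.6
rot units [-0.   -0.    0.02] q6 now -0.45
trans now-frame [-0.02 -0.02  0.82]  after-turn frame [-0.02 -0.02  0.82]
```

>>> send_rows(translation=[[-0.03,-0.02,0.15],[0,0,0],[0,0,0],[0,0,0],[0,0,0]], rotation=[[0,0,0.02],[0,0,0],[0,0,0],[0,0,0],[0,0,0]], grip=[35,35,35,35,35])

```text
time: 58.45
eef_pos: [0.5787, -0.0058, 0.0556]
tcp_rot: [0.606, 0.795, 0.0, 0.0]
contact_force: [0.5, 0.3, -2.0]
opening: 0.557
```

>>> send_rows(translation=[[0,0,0.15],[0,0,0],[0,0,0]], rotation=[[0,0,0],[0,0,0],[0,0,0]], grip=[35,35,35])

```text
time: 58.82
eef_pos: [0.5785, -0.0057, 0.0509]
tcp_rot: [0.606, 0.795, -0.0, -0.0]
contact_force: [-0.3, 0.1, -0.6]
opening: 0.555
```

>>> send_rows(translation=[[0,0,0.1],[0,0,0],[0,0,0]], rotation=[[0,0,0],[0,0,0],[0,0,0]], grip=[35,35,35])

```text
time: 59.2
eef_pos: [0.5786, -0.0058, 0.048]
tcp_rot: [0.606, 0.795, -0.0, -0.0]
contact_force: [-0.2, 0.0, -1.8]
opening: 0.554
```

>>> send_rows(translation=[[0,0,0.2],[0,0,0.1],[0,0,0],[0,0,0]], rotation=[[0,0,0],[0,0,0],[0,0,0],[0,0,0]], grip=[35,35,35,35])

```text
time: 59.7
eef_pos: [0.5787, -0.0057, 0.039]
tcp_rot: [0.606, 0.795, -0.0, -0.0]
contact_force: [-0.2, 0.4, -1.8]
opening: 0.555
```

>>> send_rows(translation=[[0,0,0.1],[0,0,0],[0,0,0]], rotation=[[0,0,0],[0,0,0],[0,0,0]], grip=[35,35,35])

```text
time: 60.08
eef_pos: [0.579, -0.0058, 0.0363]
tcp_rot: [0.606, 0.795, 0.0, 0.0]
contact_force: [-0.0, 0.7, 0.5]
opening: 0.556
```

>>> send_rows(translation=[[0,0,0.05],[0,0,0],[0,0,0]], rotation=[[0,0,0],[0,0,0],[0,0,0]], grip=[35,35,35])

```text
time: 60.45
eef_pos: [0.5792, -0.0059, 0.036]
tcp_rot: [0.606, 0.795, 0.0, 0.0]
contact_force: [-2.9, 0.6, 6.6]
opening: 0.553
```

>>> send_rows(translation=[[0,0,0.05],[0,0,0],[0,0,0],[0,0,0],[0,0,0]], rotation=[[0,0,0],[0,0,0],[0,0,0],[0,0,0],[0,0,0]], grip=[35,35,52,65,75])

```text
time: 61.08
eef_pos: [0.5782, -0.0057, 0.0325]
tcp_rot: [0.606, 0.795, -0.0, -0.0]
contact_force: [-0.2, 0.0, -0.1]
opening: 0.877
```

>>> send_rows(translation=[[0,0,0],[0,0,-0.5],[0,0,-1],[0,0,-1],[0,0,-1]], rotation=[[0,0,0],[0,0,0],[0,0,0],[0,0,0],[0,0,0]], grip=[75,75,75,75,75])

```text
time: 61.7
eef_pos: [0.5789, -0.0058, 0.1402]
tcp_rot: [0.606, 0.795, 0.0, 0.001]
contact_force: [0.4, -0.5, -0.2]
opening: 0.876
```

>>> send_rows(translation=[[0,0,-1],[0,0,-0.3],[0,0,0],[0,0,0],[0,0,0]], rotation=[[0,0,0],[0,0,1],[0,0,1],[0,0,1],[0,0,1]], grip=[75,75,75,75,75])

```text
time: 62.32
eef_pos: [0.5789, -0.0058, 0.1783]
tcp_rot: [0.736, 0.677, 0.0, 0.001]
contact_force: [-0.5, -0.2, -0.4]
opening: 0.88
```

>>> send_rows(translation=[[0,0,0],[0,0,0],[-1,-0.29,0],[-1,-0.29,0],[-1,-0.29,0]], rotation=[[0,0,1],[0,0,0.4],[0,0,0],[0,0,0],[0,0,0]], grip=[75,75,75,75,75])

```text
time: 62.95
eef_pos: [0.5346, -0.0894, 0.1777]
tcp_rot: [0.775, 0.632, 0.0, 0.0]
contact_force: [1.0, -0.0, 0.3]
opening: 0.881
```

>>> send_rows(translation=[[-1,-0.29,0],[-1,-0.29,0],[-1,-0.29,0],[-1,-0.29,0],[-1,-0.29,0]], rotation=[[0,0,0],[0,0,0],[0,0,0],[0,0,0],[0,0,0]], grip=[75,75,75,75,75])

```text
time: 63.58
eef_pos: [0.4616, -0.2277, 0.1778]
tcp_rot: [0.775, 0.632, 0.0, 0.001]
contact_force: [-0.4, 0.8, 0.4]
opening: 0.88
```

>>> send_rows(translation=[[-1,-0.29,0],[-0.28,-0.1,1],[0,0,0.5],[0,0,0],[0,0,0]], rotation=[[0,0,0],[0,0,0],[0,0,0],[0,0,0],[0,0,0]], grip=[75,75,75,75,75])

```text
time: 64.2
eef_pos: [0.4435, -0.2618, 0.1329]
tcp_rot: [0.775, 0.632, 0.0, 0.001]
contact_force: [-0.9, 0.3, -0.2]
opening: 0.879
```

```bash
python3 -c "
from h import *
go([443.3,-262,33.5],78.4-90)
d=grab('wrist')
for c in blobs(hsv(d,(8,100,60),(28,255,255)),15):
    q=c.reshape(-1,2); print('brass',q.mean(0).round(1),q.min(0),q.max(0),rect(cast(d,q,.092)))
"
```

```text
tcp mm [ 443.5 -261.8  132.9] yawx 78.4 tilt [ 0.001 -0.001 -1.   ] t 64.2 F [-0.9  0.3 -0.2] open 75.1
rot units [0.01 0.01 0.  ] q6 now -0.53
trans now-frame [-0.   -0.01  3.31]  after-turn frame [-0.01 -0.01  3.31]
brass [359.3 232.8] [354 181] [374 289] (array([ 499.7, -283.3]), 83.29, array([83.5, 14.5]))
brass [279.9 215.7] [247 197] [312 229] (array([ 444.9, -253.1]), -11.6, array([44.2, 22.7]))
```

>>> send_rows(translation=[[0,0,1],[0,0,1],[0,0,0.9],[0,0,0.4],[0,0,0]], rotation=[[0,0,0],[0,0,0],[0,0,0],[0,0,0],[0,0,0]], grip=[75,75,75,75,75])

```text
time: 64.88
eef_pos: [0.4429, -0.2618, 0.033]
tcp_rot: [0.775, 0.632, -0.0, -0.0]
contact_force: [0.3, -0.8, 0.1]
opening: 0.878
```

>>> send_rows(translation=[[0,0,0],[0,0,0],[0,0,0],[0,0,0],[0,0,0]], rotation=[[0,0,0],[0,0,0],[0,0,0],[0,0,0],[0,0,0]], grip=[75,60,50,40,35])

```text
time: 65.5
eef_pos: [0.4437, -0.2628, 0.0343]
tcp_rot: [0.775, 0.632, 0.0, 0.001]
contact_force: [0.4, -0.4, 5.7]
opening: 0.553
```

>>> send_rows(translation=[[0,0,0],[0,0,0],[0,0,0]], rotation=[[0,0,0],[0,0,0],[0,0,0]], grip=[35,35,35])

```text
time: 65.88
eef_pos: [0.4437, -0.2628, 0.0343]
tcp_rot: [0.775, 0.632, 0.0, 0.001]
contact_force: [0.0, 0.1, 6.2]
opening: 0.556
```

>>> send_rows(translation=[[0,0,-0.5],[0,0,-0.8],[0,0,-1],[0,0,-1],[0,0,-1]], rotation=[[0,0,0],[0,0,0],[0,0,0],[0,0,0],[0,0,0]], grip=[35,35,35,35,35])

```text
time: 66.5
eef_pos: [0.4419, -0.2613, 0.1628]
tcp_rot: [0.775, 0.632, -0.0, -0.001]
contact_force: [0.5, -0.3, -1.2]
opening: 0.553
```

>>> send_rows(translation=[[0,0,-0.6],[0,0,0],[0,0,0],[0,0,0],[0,0,0]], rotation=[[0,0,0],[0,0,-1],[0,0,-1],[0,0,-1],[0,0,-1]], grip=[35,35,35,35,35])

```text
time: 67.12
eef_pos: [0.442, -0.2614, 0.1792]
tcp_rot: [0.653, 0.758, -0.0, -0.001]
contact_force: [0.0, 0.5, -0.1]
opening: 0.554
```

>>> send_rows(translation=[[0,0,0],[0,0,0],[0.95,0.74,0],[0.95,0.74,0],[0.95,0.74,0]], rotation=[[0,0,-1],[0,0,-0.4],[0,0,0],[0,0,0],[0,0,0]], grip=[35,35,35,35,35])

```text
time: 67.75
eef_pos: [0.4843, -0.1608, 0.1797]
tcp_rot: [0.607, 0.795, -0.0, -0.001]
contact_force: [0.9, -0.0, -1.3]
opening: 0.554
```

>>> send_rows(translation=[[0.95,0.74,0],[0.95,0.74,0],[0.95,0.74,0],[0.95,0.74,0],[0.95,0.74,0]], rotation=[[0,0,0],[0,0,0],[0,0,0],[0,0,0],[0,0,0]], grip=[35,35,35,35,35])

```text
time: 68.38
eef_pos: [0.5536, 0.0061, 0.1796]
tcp_rot: [0.607, 0.795, -0.0, -0.0]
contact_force: [-0.4, -0.1, -1.1]
opening: 0.554
```

>>> send_rows(translation=[[1,0.74,0],[0,0,0],[0,0,0],[0,0,0]], rotation=[[0,0,-0.02],[0,0,0],[0,0,0],[0,0,0]], grip=[35,35,35,35])

```text
time: 68.88
eef_pos: [0.5668, 0.0388, 0.1798]
tcp_rot: [0.606, 0.795, -0.0, -0.0]
contact_force: [0.7, 0.5, -0.7]
opening: 0.554
```

```bash
python3 -c "
from h import *
go([566.7,37.5,61],15.35)"; python3 tips.py
```

```text
tcp mm [566.8  38.8 179.8] yawx 105.37 tilt [-0.001 -0.    -1.   ] t 68.875 F [ 0.7  0.5 -0.7] open 47.3
rot units [-0.01  0.    0.  ] q6 now -0.38
trans now-frame [-0.04 -0.01  3.96]  after-turn frame [-0.04 -0.01  3.96]
[226 230] [334 341]
233 [242 251 308 317]
[ 0.8 -0.4 25.5] 42.137158428167695
```

>>> send_rows(translation=[[-0.03,0,0.5],[0,0,1],[0,0,1],[0,0,0.8],[0,0,0.5]], rotation=[[0,0,0],[0,0,0],[0,0,0],[0,0,0],[0,0,0]], grip=[35,35,35,35,35])

```text
time: 69.55
eef_pos: [0.566, 0.0385, 0.0636]
tcp_rot: [0.606, 0.795, -0.001, -0.001]
contact_force: [0.3, 0.6, -0.5]
opening: 0.556
```

>>> send_rows(translation=[[0,0,0.2],[0,0,0],[0,0,0],[0,0,0],[0,0,0]], rotation=[[0,0,0],[0,0,0],[0,0,0],[0,0,0],[0,0,0]], grip=[35,35,35,35,35])

```text
time: 70.18
eef_pos: [0.5678, 0.0388, 0.0606]
tcp_rot: [0.606, 0.796, 0.0, 0.0]
contact_force: [0.2, -1.2, -0.8]
opening: 0.559
```

>>> send_rows(translation=[[0,0,0],[0,0,0],[0,0,0]], rotation=[[0,0,0],[0,0,0],[0,0,0]], grip=[35,35,35])

```text
time: 70.55
eef_pos: [0.5674, 0.0388, 0.06]
tcp_rot: [0.606, 0.796, -0.0, -0.0]
contact_force: [0.5, 0.4, -1.1]
opening: 0.552
```

```bash
python3 -c "
from h import *
go([566.7,37.6,35.5],15.35)"
```

```text
tcp mm [567.4  38.8  60. ] yawx 105.44 tilt [-0.  0. -1.] t 70.55 F [ 0.5  0.4 -1.1] open 47.2
rot units [-0.   -0.    0.02] q6 now -0.38
trans now-frame [-0.03 -0.03  0.82]  after-turn frame [-0.03 -0.03  0.82]
```

>>> send_rows(translation=[[-0.03,-0.02,0.15],[0,0,0],[0,0,0],[0,0,0],[0,0,0]], rotation=[[0,0,0.02],[0,0,0],[0,0,0],[0,0,0],[0,0,0]], grip=[35,35,35,35,35])

```text
time: 71.18
eef_pos: [0.5672, 0.0378, 0.0556]
tcp_rot: [0.606, 0.795, 0.0, 0.0]
contact_force: [0.3, 0.7, -0.3]
opening: 0.554
```

>>> send_rows(translation=[[0,0,0.15],[0,0,0],[0,0,0]], rotation=[[0,0,0],[0,0,0],[0,0,0]], grip=[35,35,35])

```text
time: 71.55
eef_pos: [0.567, 0.0378, 0.0509]
tcp_rot: [0.606, 0.795, -0.0, -0.0]
contact_force: [-0.0, 0.4, -1.1]
opening: 0.555
```

>>> send_rows(translation=[[0,0,0.1],[0,0,0],[0,0,0]], rotation=[[0,0,0],[0,0,0],[0,0,0]], grip=[35,35,35])

```text
time: 71.92
eef_pos: [0.567, 0.0378, 0.048]
tcp_rot: [0.606, 0.795, -0.0, -0.0]
contact_force: [-1.1, 0.3, -0.9]
opening: 0.554
```

>>> send_rows(translation=[[0,0,0.2],[0,0,0.1],[0,0,0],[0,0,0]], rotation=[[0,0,0],[0,0,0],[0,0,0],[0,0,0]], grip=[35,35,35,35])

```text
time: 72.42
eef_pos: [0.5671, 0.0378, 0.039]
tcp_rot: [0.606, 0.795, 0.0, 0.0]
contact_force: [-0.6, -0.1, -1.7]
opening: 0.553
```

>>> send_rows(translation=[[0,0,0.1],[0,0,0],[0,0,0]], rotation=[[0,0,0],[0,0,0],[0,0,0]], grip=[35,35,35])

```text
time: 72.8
eef_pos: [0.5674, 0.0377, 0.0363]
tcp_rot: [0.606, 0.795, 0.0, 0.0]
contact_force: [0.2, 0.3, 0.5]
opening: 0.554
```

>>> send_rows(translation=[[0,0,0.05],[0,0,0],[0,0,0]], rotation=[[0,0,0],[0,0,0],[0,0,0]], grip=[35,35,35])

```text
time: 73.18
eef_pos: [0.5676, 0.0378, 0.036]
tcp_rot: [0.606, 0.795, 0.0, 0.0]
contact_force: [-2.2, 0.1, 5.8]
opening: 0.555
```

All four home with contact. Release, rise, and re-measure the straightedge (it may have been knocked).

>>> send_rows(translation=[[0,0,0.05],[0,0,0],[0,0,0],[0,0,0],[0,0,0]], rotation=[[0,0,0],[0,0,0],[0,0,0],[0,0,0],[0,0,0]], grip=[35,35,52,65,75])

```text
time: 73.8
eef_pos: [0.5667, 0.0378, 0.0325]
tcp_rot: [0.606, 0.795, -0.0, -0.0]
contact_force: [0.3, -0.1, 0.6]
opening: 0.874
```

>>> send_rows(translation=[[0,0,0],[0,0,-0.5],[0,0,-1],[0,0,-1],[0,0,-1]], rotation=[[0,0,0],[0,0,0],[0,0,0],[0,0,0],[0,0,0]], grip=[75,75,75,75,75])

```text
time: 74.42
eef_pos: [0.5674, 0.0378, 0.1402]
tcp_rot: [0.606, 0.795, 0.0, 0.001]
contact_force: [0.6, -1.2, -0.6]
opening: 0.877
```

>>> send_rows(translation=[[0,0,-1],[0,0,-0.3],[0,0,0],[0,0,0]], rotation=[[0,0,0],[0,0,0],[0,0,0],[0,0,0]], grip=[75,75,75,75])

```text
time: 74.92
eef_pos: [0.5661, 0.0378, 0.1754]
tcp_rot: [0.606, 0.795, -0.001, -0.001]
contact_force: [0.9, -0.1, -0.2]
opening: 0.879
```

```bash
python3 - <<'E'
from h import *
d=grab("top"); cv2.imwrite("pics/t9.png",d["image"])
Y=None
for c in blobs(hsv(d,(20,120,120),(35,255,255)),8):
    r=rect(cast(d,c.reshape(-1,2),.04)); print("yel",r)
    if 90<r[2][0]<130: Y=r
for c in blobs(hsv(d,(0,0,150),(180,60,255)),300):
    r=rect(cast(d,c.reshape(-1,2),.006))
    if r[2][0]<230: print("wht",r)
if Y: go([*Y[0],150],Y[1]-90)
E
```

```text
yel (array([ 511.7, -315.4]), 82.67, array([108.8,  12.9]))
wht (array([ 813.7, -370.6]), 72.9, array([176.1, 136.1]))
wht (array([8.882e+02, 5.000e-01]), -89.38, array([206.1,  91.7]))
wht (array([376.3, 460.4]), -89.41, array([126.6,  82.9]))
wht (array([ 531.2, -320.8]), 82.36, array([179.6,  61.2]))
wht (array([802.1, 441.6]), 17.16, array([130. ,  42.1]))
wht (array([624.7, -73.9]), -75.15, array([105.2,  49.1]))
tcp mm [566.1  37.9 175.2] yawx 105.34 tilt [-0.003  0.    -1.   ] t 74.975 F [-0.8 -0.3  0.6] open 75.1
rot units [-0.04 -0.01  4.53] q6 now -0.38
trans now-frame [-10.88  -4.86   0.84]  after-turn frame [-11.91  -0.29   0.84]
```

The straightedge has been knocked to about (512, −315), heading 82.5°. Going above it.

>>> send_rows(translation=[[0,0,0],[0,0,0],[0,0,0],[0,0,0],[0,0,0]], rotation=[[0,0,1],[0,0,1],[0,0,1],[0,0,1],[0,0,0.55]], grip=[75,75,75,75,75])

```text
time: 75.6
eef_pos: [0.5663, 0.0379, 0.1754]
tcp_rot: [0.752, 0.659, -0.001, -0.001]
contact_force: [0.8, 0.1, 0.6]
opening: 0.877
```

>>> send_rows(translation=[[-1,0,0],[-1,0,0],[-1,0,0],[-1,0,0],[-1,0,0]], rotation=[[0,0,0],[0,0,0],[0,0,0],[0,0,0],[0,0,0]], grip=[75,75,75,75,75])

```text
time: 76.22
eef_pos: [0.5469, -0.1116, 0.1755]
tcp_rot: [0.751, 0.66, -0.001, -0.001]
contact_force: [-0.2, 0.4, -0.1]
opening: 0.875
```

>>> send_rows(translation=[[-1,0,0],[-1,0,0],[-1,0,0],[-1,0,0],[-1,0,0]], rotation=[[0,0,0],[0,0,0],[0,0,0],[0,0,0],[0,0,0]], grip=[75,75,75,75,75])

```text
time: 76.85
eef_pos: [0.5276, -0.2603, 0.1754]
tcp_rot: [0.751, 0.66, -0.0, -0.001]
contact_force: [0.2, 0.8, 0.3]
opening: 0.879
```

>>> send_rows(translation=[[-1,-0.3,0],[-0.9,0,0.5],[0,0,1],[0,0,0],[0,0,0]], rotation=[[0,0,0],[0,0,0],[0,0,0],[0,0,0],[0,0,0]], grip=[75,75,40,40,40])

```text
time: 77.47
eef_pos: [0.5123, -0.3148, 0.1321]
tcp_rot: [0.751, 0.66, -0.0, -0.0]
contact_force: [0.5, -0.2, 0.7]
opening: 0.47
```

```bash
python3 - <<'E'
from h import *
d=grab("wrist"); cv2.imwrite("pics/w10.png",d["image"])
for c in blobs(hsv(d,(20,120,100),(35,255,255)),30):
    r=rect(cast(d,c.reshape(-1,2),.04)); q=c.reshape(-1,2); print("yel",q.min(0),q.max(0),r)
d=grab("top")
for c in blobs(hsv(d,(20,120,120),(35,255,255)),8):
    r=rect(cast(d,c.reshape(-1,2),.04)); print("top yel",r)
go([511.7,-315.4,5],82.5-90)
E
```

```text
yel [274 139] [289 266] (array([ 513. , -316.6]), 82.32, array([111.6,  12.2]))
top yel (array([ 518.3, -275.2]), 83.41, array([27.5, 10.4]))
tcp mm [ 512.9 -315.2  133.4] yawx 82.63 tilt [ 0.002 -0.001 -1.   ] t 77.575 F [-0.   1.6 -0.1] open 39.7
rot units [0.02 0.01 0.03] q6 now -0.59
trans now-frame [-0.01 -0.05  4.28]  after-turn frame [-0.01 -0.04  4.28]
```

View pics/w10.png

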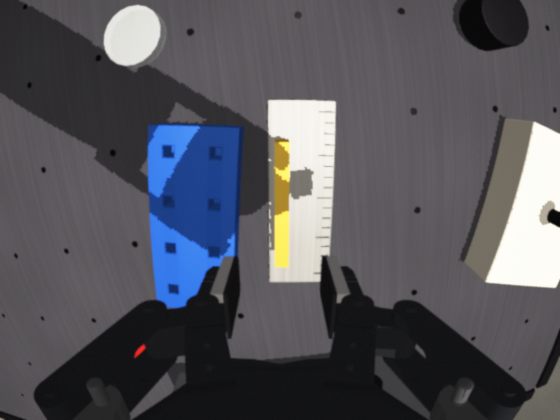

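Rib at cols 274–289, rows 139–266, ruler marks on the right (+x) side. Grip it.

>>> send_rows(translation=[[-0.04,-0.02,1],[0,0,1],[0,0,1],[0,0,0.9],[0,0,0.45]], rotation=[[0,0,0.05],[0,0,0],[0,0,0],[0,0,0],[0,0,0]], grip=[40,40,40,40,40])

```text
time: 78.2
eef_pos: [0.5114, -0.3158, 0.001]
tcp_rot: [0.753, 0.659, -0.0, -0.0]
contact_force: [0.4, 0.3, 0.3]
opening: 0.468
```

>>> send_rows(translation=[[0,0,0],[0,0,0],[0,0,0],[0,0,0],[0,0,0]], rotation=[[0,0,0],[0,0,0],[0,0,0],[0,0,0],[0,0,0]], grip=[35,25,15,8,5])

```text
time: 78.82
eef_pos: [0.5125, -0.317, 0.0031]
tcp_rot: [0.753, 0.658, 0.0, 0.001]
contact_force: [0.4, 0.4, 5.0]
opening: 0.121
```

>>> send_rows(translation=[[0,0,0],[0,0,0],[0,0,0]], rotation=[[0,0,0],[0,0,0],[0,0,0]], grip=[2,2,2])

```text
time: 79.2
eef_pos: [0.5125, -0.317, 0.0031]
tcp_rot: [0.753, 0.658, 0.0, 0.001]
contact_force: [1.1, 0.2, 5.9]
opening: 0.119
```

```bash
python3 -c "
from h import *
go([494.7,-52.2,120],15.35)"
```

```text
tcp mm [ 512.5 -317.     3.1] yawx 82.34 tilt [ 0.002 -0.002 -1.   ] t 79.2 F [1.1 0.2 5.9] open 10.2
rot units [ 0.03  0.02 -4.6 ] q6 now -0.59
trans now-frame [ 8.66 -1.76 -3.91]  after-turn frame [ 8.67  1.76 -3.9 ]
```

Rib gripped (10.2 mm). Carry it to 20 mm short of the bracket edge.

>>> send_rows(translation=[[0,0,-0.5],[0,0,-1],[0,0,-1],[0,0,-0.5],[0,0,0]], rotation=[[0,0,0],[0,0,0],[0,0,0],[0,0,0],[0,0,0]], grip=[2,2,2,2,2])

```text
time: 79.82
eef_pos: [0.5117, -0.3165, 0.0925]
tcp_rot: [0.753, 0.658, 0.0, 0.001]
contact_force: [0.7, 0.6, -2.6]
opening: 0.124
```

>>> send_rows(translation=[[0,0,0],[0,0,0],[0,0,0],[0,0,0],[0,0,0]], rotation=[[0,0,-1],[0,0,-1],[0,0,-1],[0,0,-1],[0,0,-0.6]], grip=[2,2,2,2,2])

```text
time: 80.45
eef_pos: [0.5101, -0.3151, 0.0891]
tcp_rot: [0.606, 0.796, 0.0, -0.002]
contact_force: [1.0, -0.2, -2.7]
opening: 0.117
```

>>> send_rows(translation=[[0.9,0.11,0],[0.9,0.11,0],[0.9,0.11,0],[0.9,0.11,0],[0.9,0.11,0]], rotation=[[0,0,0],[0,0,0],[0,0,0],[0,0,0],[0,0,0]], grip=[2,2,2,2,2])

```text
time: 81.08
eef_pos: [0.491, -0.1799, 0.0911]
tcp_rot: [0.606, 0.795, -0.0, -0.0]
contact_force: [0.3, 0.4, -1.8]
opening: 0.113
```

>>> send_rows(translation=[[0.9,0.11,0],[0.9,0.11,0],[0.9,0.11,0],[0.9,0.11,0],[0.5,0.1,0]], rotation=[[0,0,0],[0,0,0],[0,0,0],[0,0,0],[0,0,0]], grip=[2,2,2,2,2])

```text
time: 81.7
eef_pos: [0.4739, -0.0569, 0.0912]
tcp_rot: [0.606, 0.796, -0.0, -0.0]
contact_force: [-0.4, -0.9, -2.3]
opening: 0.121
```

>>> send_rows(translation=[[0,0,0],[0,0,0],[0,0,0]], rotation=[[0,0,0],[0,0,0],[0,0,0]], grip=[2,2,2])

```text
time: 82.08
eef_pos: [0.4749, -0.0595, 0.0916]
tcp_rot: [0.607, 0.795, -0.0, 0.0]
contact_force: [0.1, -0.7, -1.6]
opening: 0.115
```

```bash
python3 - <<'E'
from h import *
go([475.4,-57.5,3],15.35)
d=grab("wrist"); cv2.imwrite("pics/w11.png",d["image"])
E
```

```text
tcp mm [474.9 -59.5  91.6] yawx 105.28 tilt [ 0. -0. -1.] t 82.075 F [ 0.1 -0.7 -1.6] open 9.9
rot units [ 0.    0.   -0.01] q6 now -0.6
trans now-frame [0.06 0.03 2.95]  after-turn frame [0.06 0.03 2.95]
```

View pics/w11.png

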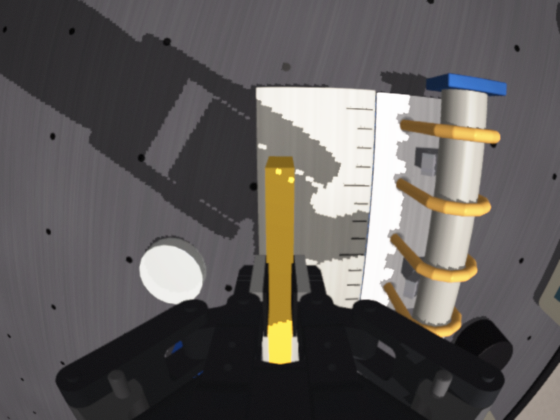

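Straightedge hangs level, parallel to the bracket (edges at cols ~375), and all four U-bolts sit on the post. Lowering.

>>> send_rows(translation=[[0.05,0,0.5],[0,0,1],[0,0,0.8],[0,0,0.4],[0,0,0]], rotation=[[0,0,-0.01],[0,0,0],[0,0,0],[0,0,0],[0,0,0]], grip=[2,2,2,2,2])

```text
time: 82.75
eef_pos: [0.4733, -0.0571, 0.0093]
tcp_rot: [0.606, 0.795, -0.0, -0.001]
contact_force: [0.5, 0.3, -2.9]
opening: 0.121
```

>>> send_rows(translation=[[0,0,0.1],[0,0,0.05],[0,0,0],[0,0,0]], rotation=[[0,0,0],[0,0,0],[0,0,0],[0,0,0]], grip=[2,2,2,2])

```text
time: 83.25
eef_pos: [0.4745, -0.0574, 0.0064]
tcp_rot: [0.606, 0.795, 0.0, 0.0]
contact_force: [-0.9, 0.9, -2.2]
opening: 0.116
```

```bash
python3 -c "
from h import *
go([494.7,-52.2,3],15.35)"
```

```text
tcp mm [474.5 -57.4   6.4] yawx 105.4 tilt [ 0.001 -0.    -1.   ] t 83.25 F [-0.9  0.9 -2.2] open 9.9
rot units [0.01 0.   0.01] q6 now -0.6
trans now-frame [-0.01  0.69  0.11]  after-turn frame [-0.01  0.69  0.11]
```

>>> send_rows(translation=[[0,0.3,0],[0,0.25,0],[0,0,0.08],[0,0,0],[0,0,0]], rotation=[[0,0,0],[0,0,0],[0,0,0],[0,0,0],[0,0,0]], grip=[2,2,2,2,2])

```text
time: 83.88
eef_pos: [0.4899, -0.0528, 0.0034]
tcp_rot: [0.606, 0.795, -0.0, -0.0]
contact_force: [0.2, 0.1, -2.2]
opening: 0.117
```

>>> send_rows(translation=[[0,0.05,0.03],[0,0,0],[0,0,0]], rotation=[[0,0,0],[0,0,0],[0,0,0]], grip=[2,2,2])

```text
time: 84.25
eef_pos: [0.4914, -0.0526, 0.003]
tcp_rot: [0.606, 0.795, -0.0, -0.0]
contact_force: [-3.8, 0.1, 2.8]
opening: 0.122
```

>>> send_rows(translation=[[0,0.05,0],[0,0,0],[0,0,0]], rotation=[[0,0,0],[0,0,0],[0,0,0]], grip=[2,2,2])

```text
time: 84.62
eef_pos: [0.4932, -0.0522, 0.003]
tcp_rot: [0.606, 0.795, -0.0, 0.0]
contact_force: [-3.7, -1.0, 4.3]
opening: 0.121
```

```bash
python3 -c "
from h import *
go([494.7,-52.2,3],15.35)"
```

```text
tcp mm [493.2 -52.2   3. ] yawx 105.4 tilt [ 0. -0. -1.] t 84.625 F [-3.7 -1.   4.3] open 10.4
rot units [0.   0.   0.01] q6 now -0.58
trans now-frame [-0.01  0.05 -0.  ]  after-turn frame [-0.01  0.05 -0.  ]
```

On the table, sliding friction ≈4 N; push until contact with the bracket.

>>> send_rows(translation=[[0,0.05,0],[0,0,0],[0,0,0]], rotation=[[0,0,0],[0,0,0],[0,0,0]], grip=[2,2,2])

```text
time: 85.0
eef_pos: [0.4944, -0.0519, 0.003]
tcp_rot: [0.606, 0.796, -0.0, -0.0]
contact_force: [-3.7, -1.4, 5.3]
opening: 0.119
```

>>> send_rows(translation=[[0,0.03,0],[0,0,0],[0,0,0]], rotation=[[0,0,0],[0,0,0],[0,0,0]], grip=[2,2,2])

```text
time: 85.38
eef_pos: [0.4945, -0.0518, 0.0029]
tcp_rot: [0.606, 0.796, -0.001, -0.001]
contact_force: [-6.3, -2.8, 7.1]
opening: 0.116
```

>>> send_rows(translation=[[0,0.04,0],[0,0,0],[0,0,0]], rotation=[[0,0,0],[0,0,0],[0,0,0]], grip=[2,2,2])

```text
time: 85.75
eef_pos: [0.4946, -0.0516, 0.0029]
tcp_rot: [0.606, 0.796, -0.002, -0.002]
contact_force: [-10.1, -3.6, 10.5]
opening: 0.113
```

```bash
python3 -c "
from h import *
go([494.7,-52.2,3],15.35); print(ctrl.get_state()['wrist_torque'])
d=grab('wrist'); cv2.imwrite('pics/w12.png',d['image'])"
```

```text
tcp mm [494.6 -51.6   2.9] yawx 105.43 tilt [-0.006 -0.001 -1.   ] t 85.75 F [-10.1  -3.6  10.5] open 9.7
rot units [-0.07 -0.01  0.02] q6 now -0.57
trans now-frame [-0.02 -0.   -0.  ]  after-turn frame [-0.02 -0.   -0.  ]
[-0.66062433  1.87439573 -0.12000078]
```

Firm, nearly torque-free contact (10 N) at rib position (494.6, −51.6), as predicted. Release a little at a time and rise.

>>> send_rows(translation=[[0,-0.03,0],[0,0,0],[0,0,0],[0,0,0],[0,0,0]], rotation=[[0,0,0],[0,0,0],[0,0,0],[0,0,0],[0,0,0]], grip=[2,2,14,20,26])

```text
time: 86.42
eef_pos: [0.4963, -0.0513, 0.0027]
tcp_rot: [0.606, 0.795, 0.001, 0.001]
contact_force: [-0.2, 0.3, 0.4]
opening: 0.301
```

>>> send_rows(translation=[[0,0,0],[0,0,-0.3],[0,0,-0.7],[0,0,-1],[0,0,-1]], rotation=[[0,0,0],[0,0,0],[0,0,0],[0,0,0],[0,0,0]], grip=[26,26,26,26,26])

```text
time: 87.05
eef_pos: [0.4958, -0.0514, 0.0942]
tcp_rot: [0.606, 0.795, 0.0, 0.0]
contact_force: [0.9, -0.2, 0.5]
opening: 0.302
```

>>> send_rows(translation=[[-0.3,0,-1],[-0.5,0,-1],[-1,0,0],[-1,0,0],[0,0,0]], rotation=[[0,0,0],[0,0,0],[0,0,0],[0,0,0],[0,0,0]], grip=[26,26,26,26,26])

```text
time: 87.68
eef_pos: [0.5185, -0.1339, 0.1536]
tcp_rot: [0.607, 0.795, 0.0, 0.001]
contact_force: [1.0, -0.4, -0.1]
opening: 0.305
```

>>> send_rows(translation=[[0,0,0],[0,0,0],[0,0,0]], rotation=[[0,0,0],[0,0,0],[0,0,0]], grip=[26,26,26])

```text
time: 88.05
eef_pos: [0.5178, -0.1316, 0.1527]
tcp_rot: [0.606, 0.796, 0.0, -0.0]
contact_force: [-0.7, 0.7, -0.4]
opening: 0.305
```

```bash
python3 - <<'E'
from h import *
d=grab("wrist"); im=d["image"]
go([494.7,-52.2,3],15.35)
s=eyes.read_camera("scene")["image"][200:330,180:340]
a=cv2.resize(im[0:330,180:420],None,fx=1.8,fy=1.8); b=cv2.resize(s,(365,594))
cv2.imwrite("pics/f.png",np.hstack([a,b]))
for c in blobs(hsv(d,(20,130,100),(35,255,255)),200):
    print("yel",rect(cast(d,c.reshape(-1,2),.04)))
t=grab("top"); cv2.imwrite("pics/t10.png",t["image"])
for c in blobs(hsv(t,(100,120,80),(125,255,255)),8): print(rect(cast(t,c.reshape(-1,2),.09)))
for c in blobs(hsv(t,(20,120,120),(35,255,255)),8): print("topyel",rect(cast(t,c.reshape(-1,2),.04)))
E
```

```text
tcp mm [ 517.9 -131.7  152.7] yawx 105.45 tilt [-0.  0. -1.] t 88.1 F [ 0.2 -0.4 -0.1] open 25.9
rot units [-0.   -0.    0.02] q6 now -0.71
trans now-frame [ 2.76 -0.04  4.99]  after-turn frame [ 2.76 -0.04  4.99]
yel (array([494.8, -53.4]), -74.68, array([107.1,  11.3]))
yel (array([611.4, -46.9]), 18.56, array([41.7,  7.3]))
yel (array([596.8,   7.5]), 15.11, array([42.2,  7.3]))
yel (array([ 625.5, -101.3]), 16.17, array([42.2,  7.8]))
yel (array([582.3,  61.1]), 13.77, array([41.2,  7.9]))
(array([ 426.7, -312.5]), 78.41, array([177.1,  79.7]))
(array([395.3, 164.5]), -89.41, array([44.1, 43.7]))
(array([125.8, 672.4]), -12.12, array([41.3, 40.4]))
(array([556.4,  66.4]), 14.8, array([40.2,  7.2]))
topyel (array([487.7, -33.2]), -75.35, array([68.5, 11.2]))
```

View pics/f.png

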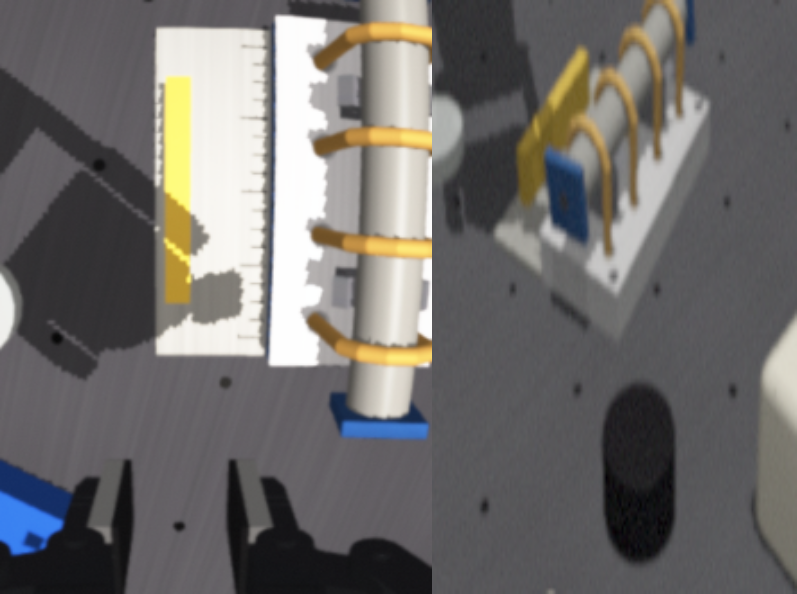

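The final view shows the straightedge parallel to and touching the striped face along its whole length. All four U-bolts are down on the post and the lens case and dish are undisturbed. Handing in.

```bash
python3 -c "
from plant import ticket; print(ticket.sign_off())"
```

```text
the job is handed in; nothing more can be done
None
```

The post is mounted, all four U-bolts are on it, and the straightedge lies against the bracket's blue-striped edge. I handed the job in at about 88 s of the 208 s limit; it gave no verdict.

**Post:** The first grasps closed above the bar's axis without moving the post. Gripping lower held it, and I laid it in the saddles. By the camera its middle is within about 3 mm of the bracket's centre.

**U-bolts:** I passed one over the post at each of stations 0 to 3. The legs entered the holes with no side load. Each went down until it met the post (3–7 N), at the height expected for fully home. The last wrist and scene pictures show all four seated.

**Straightedge:** It had been knocked about 45 mm during the run, so I measured it again before gripping. I set it on the table and pushed it against the striped face with about 10 N and almost no twist. The last wrist view gives its heading as 105.3°, against 105.35° for the bracket. Its centre is within about 2 mm of the edge's middle.

**Checks that disagreed:**
- **Hole positions:** My hole-spotting on the bracket was spoiled by shadows, so I used the bracket's edges instead.
- **Leg tips:** The leg-tip check for the third U-bolt picked up the wrong shape, so I ignored it.
- **Last top view:** It was partly blocked by the arm, showing only part of the rib and one post plate.
- **Bystanders:** I saw the dish and lens case undisturbed in the last pictures. The amber bottle read near its starting place from above. I did not measure the wash bottle again, but the arm's path stayed well away from it.

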